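# Find the lid that screws home on the flux pot

## Robot

A 6-joint arm with a two-finger parallel gripper is mounted at the origin on the work surface. World frame = base frame: x ahead of the robot, y to its left, z up, the work surface at z = 0. Lengths are in mm, angles in rad, forces in N, time in s.
With the tool pointing down it reaches from about 275 to 1000 mm from the base axis. Payload 8.4 kg.
Tool frame: the origin (TCP) lies at the very end of the fingers, on their centre line; the grasp point (between the pads) lies 19 mm behind it; z points along the fingers, y is the direction in which the jaws open and shut (so a half turn about z gives the same grasp; the last joint's range is limited). The gripper opens to 85 mm and grips with 20 to 120 N. Pads are 22 mm wide; open, the fingers measure 114 mm over their backs; the gripper's body (76 mm by 85 mm) begins 54 mm behind the grasp point. The pads swing forward as they close: fully open they stand 13 mm farther back than shut.
Start: joints at [-1.233, 0.353, 1.633, -0, 1.155, -0.002], TCP at [208.31, -589.266, 209.581] pointing down, gripper open.
Joint ranges: [-2.63, 2.63], [-0.92, 2.1], [0.06, 2.66], [-1.3, 4.44], [0, 2.69], [-3.02, 3.02]. Speed limits (rad/s): [2.22, 2.22, 2.79, 3.14, 3.14, 3.14].

## Interface

Orientations are given as [roll, pitch, yaw] about the fixed x, y, z axes, in that order (R = Rz(yaw) Ry(pitch) Rx(roll)).
In Python, from rig import r gives the robot as it stands.
- The arm moves only by the tool jog_arm, never from a script. Its argument "moves" is a list of rows, each an object with "grip": the gripper command: -1 is fully open, 1 is shut, values between are in proportion; "translation": the shift along the tool's x, y, z in m, a list of three; "twist": the turn, a rotation vector about the tool's x, y, z in rad, a list of three. In form: [{"grip": grip, "translation": [dx, dy, dz], "twist": [ax, ay, az]}, ...]. A call has 1 to 10 rows; each row shifts and turns the commanded pose from where the row before left it, along the tool's axes as they then stand; what a row does not reach is not made up. A row lasts 1/12 s, in which the tool goes at most 41.7 mm and 7.16 degrees, less where a joint would pass 70% of its speed; a pose out of reach is approached as far as the arm can. A call with a gripper value outside its range is refused whole. The fingers move at their own pace and stop on an object; "squeeze" is the grip in N (left out, the last holds). Time passes only in rows, so rows that do not move let the fingers close. It gives the time, the measured TCP pose, the force and the opening at its end, in the units of the state.
- r.sense(): the state, without advancing time (a new reading comes with each control period).
- r.grab_frame(name): name is "scene" or "top"; returns (picture, depth): 420x560x3 uint8, red, green, blue; 420x560 float32, mm along the optical axis (not along the pixel's ray), 0 where there is no reading.
- r.calibration(name): a dict with "fx", "fy", "cx", "cy" (pixels), "R" (3x3) and "t" (3): a world point X has camera coordinates R X + t. Camera axes: x right, y down, z forward; pixel columns grow to the right and rows downward; lengths in mm; the calibration is good to about 2 mm. A picture is of the moment at which its call begins. calibration takes no time and is no camera call.
- r.sign_off(): hands the job in, once; it reports no verdict.
The state is a dict: "clock": time; "qpos": joint angles; "qvel": joint speeds; "joint_efforts": joint torques, N m; "eef_pos": TCP position; "tcp_rot": TCP orientation; "contact_force": force on the tool from outside, world axes, zero at the start; "wrist_torque": the same for the moment, N m; "opening": opening from 0.0 (shut) to 1.0 (fully open).
Only numpy, scipy, OpenCV 4.12 (cv2) and the standard library are available. Lean on these libraries where they do the work, as an engineer would, in place of code of your own. Each camera call takes 0.05 s, during which the arm holds its last target.

## Task

Close the open blue flux pot: of the two look-alike black lids on the sloping rack only one fits, so try them until one screws on clockwise, fully home. The other lid belongs on a rack post, and everything else on the bench stays where it is.

Things in the scene. Friction and masses are not known exactly. Their poses are not given: they have to be found in the camera images.
- lid_1_c (a point): lid_1: one of two look-alike black lids, 56 mm across its 16 flat sides, 22 mm tall, 80 g, open below. Point: its centre. z: its axis, out of the closed top. x runs through its two yellow dots, which lie above two pins inside the skirt and on the middle of a flat; x and -x are equivalent. Starts on a rack post, leaning. Either lid may be the one that fits: they differ only inside.
- lid_2_c (a point): lid_2: one of two look-alike black lids, 56 mm across its 16 flat sides, 22 mm tall, 80 g, open below. Point: its centre. z: its axis, out of the closed top. x runs through its two yellow dots, which lie above two pins inside the skirt and on the middle of a flat; x and -x are equivalent. Starts on a rack post, leaning. Either lid may be the one that fits: they differ only inside.
- post_1 (a point): first post of the aluminium rack. Point: where a parked lid's centre lies, 25 mm above the sloping board. A rubber seat 52 mm wide carries the lid's edge 14 mm above the board; a stub 28 mm wide, 5 mm tall stands inside it with 4 mm play. z: the post's axis, leaning 25 degrees from vertical towards the rack's low front edge, on the robot's side. y: along the rack; posts 120 mm apart.
- post_2 (a point): second post of the aluminium rack. Point: where a parked lid's centre lies, 25 mm above the sloping board. A rubber seat 52 mm wide carries the lid's edge 14 mm above the board; a stub 28 mm wide, 5 mm tall stands inside it with 4 mm play. z: the post's axis, leaning 25 degrees from vertical towards the rack's low front edge, on the robot's side. y: along the rack; posts 120 mm apart.
- station: white base 160 x 130 mm, 20 mm high, holding the fixed flux pot upright at its centre (blue, 50 mm wide, narrower than the lids, so fingers pass beside it). Origin: underside centre, under the pot's axis. x points to one of two green marks (other at -x). Two yellow marks lie 76 degrees counterclockwise of them, seen from above.
- pot_rim (a point): centre of the pot's open mouth, 95 mm above the bench; axes as station. The white neck is 31 mm wide, tapered to 26 mm at the mouth, 20 mm tall, with a two-start right-hand thread 43 mm wide from 5 mm below the mouth. The thread is slick, with 0.8 mm of axial play.
- pot_entry (a point): where a lid's centre lies when just set on the thread: on the axis, 1.5 mm below the mouth; axes as station. It goes on with its yellow dots over the yellow marks (within 15 degrees) and within 2 mm of centred. Then it turns clockwise 76 degrees to a stop: it sinks 5 mm over the first 65 degrees, then stays level.
- pot_home (a point): where the centre of a fully home lid lies: on the axis, 6.5 mm below the mouth; axes as station; the lid's yellow dots then are in line with the green marks (its x along this x, either way round). The wrong lid goes on just the same but jams after about 25 to 45 degrees, some 3 mm too high; it comes off the way it went on.
- solder_spool: bystander, leave alone: black-flanged solder spool, 54 mm wide, 40 mm tall, upright. Origin at the centre of its underside.
- circuit_board: bystander, leave alone: small green circuit board 75 x 55 mm, up to 16 mm high, lying flat. Origin at the centre of its underside.
- screwdriver: bystander, leave alone: red screwdriver, 170 mm, lying along its x. Origin at the centre of its underside.
- tweezers: bystander, leave alone: tweezers, 120 mm, 6 mm high, lying along their x. Origin at the centre of its underside.
- dropper_bottle: bystander, leave alone: amber dropper bottle, 34 mm wide, 75 mm tall. Origin at the centre of its underside.
- big_lid: bystander, leave alone: aluminium jar lid, 80 mm wide, 15 mm high, far too big for the pot. Origin at the centre of its underside.
Things that resemble listed ones, but are neither listed nor needed, are in the scene too. What is shaped like the part that bears lid_1_c but brown is not meant. Leave any orange look-alike of the part that bears lid_2_c alone.

How it is judged (in metres and radians):
At the end, for the whole second after the job is handed in: One lid is home on the pot: its centre within 3 mm of the axis and at most 1.5 mm above the home point, level within 0.06 rad, dots in line with the green marks within 0.25 rad. The other sits on a rack post: centre within 12 mm of the post's point, square within 0.15 rad ((((z of lid_1_c in the frame of pot_home between -0.003 and 0.0015 m and horizontal distance between lid_1_c and pot_home below 0.003 m and angle between the x axis of lid_1_c and the x axis of pot_home, either way round below 0.25 rad and angle between lid_1_c's own z axis and vertical below 0.06 rad) and ((distance between lid_2_c and post_1 below 0.012 m and angle between the z axis of lid_2_c and the z axis of post_1, either way round below 0.15 rad) or (distance between lid_2_c and post_2 below 0.012 m and angle between the z axis of lid_2_c and the z axis of post_2, either way round below 0.15 rad))) or ((z of lid_2_c in the frame of pot_home between -0.003 and 0.0015 m and horizontal distance between lid_2_c and pot_home below 0.003 m and angle between the x axis of lid_2_c and the x axis of pot_home, either way round below 0.25 rad and angle between lid_2_c's own z axis and vertical below 0.06 rad) and ((distance between lid_1_c and post_1 below 0.012 m and angle between the z axis of lid_1_c and the z axis of post_1, either way round below 0.15 rad) or (distance between lid_1_c and post_2 below 0.012 m and angle between the z axis of lid_1_c and the z axis of post_2, either way round below 0.15 rad))))); the robot touches nothing.
It fails at once if a bystander is moved more than 40 mm (distance of any of solder_spool, circuit_board, screwdriver, tweezers, dropper_bottle, big_lid from where it was at the start of the episode above 0.04 m).
It also fails if it takes over 69 s, if anything falls off the work surface, if the arm or the gripper's body presses on something with over 40 N, if the wrist force passes 120 N, or if a joint passes its speed limit or range.

## Working session

There is one attempt and no reset: what is moved stays moved. The work goes in short steps, Python scripts to look and compute and a tool call to move; the robot and the scene stay as the last step left them, time stands still between calls to the robot, and variables do not carry over. Pictures are saved under pics/ and viewed, and the job is handed in when it is done.

Besides the shell and the picture viewer there is one more tool, called after "Emit:" in YAML: its name, and indented under it one key for each argument. jog_arm: Moves the arm, as the interface text tells. Its arguments: {"type":"object","properties":{"moves":{"type":"array"},"squeeze":{"type":"number"}},"required":["moves"]}

```bash
ls -la; mkdir -p pics
python3 - <<'E'
from rig import r
import cv2,json,numpy as np
s=r.sense();print(s)
for n in ("scene","top"):
    p,d=r.grab_frame(n);c=r.calibration(n);print(n,c)
    cv2.imwrite(f"pics/{n}0.png",p[:,:,::-1]);np.save(f"pics/{n}0_d.npy",d)
E
```

```text
total 12
drwxr-xr-x  3 agent agent 4096 Dec  7 00:19 .
drwxr-xr-x 23 root  root  4096 Dec  7 00:19 ..
drwxr-xr-x  2 agent agent 4096 Dec  7 00:19 pics
{'clock': 0.0, 'qpos': array([-1.23336991e+00,  3.53679588e-01,  1.63416363e+00, -1.82681601e-05,
        1.15518715e+00, -2.41466350e-03]), 'qvel': array([-1.09394111e-03, -4.95433773e-04,  6.00740258e-04,  1.86050604e-06,
        1.35676464e-03,  1.13481740e-04]), 'joint_efforts': array([-4.45554306e-04, -6.05262637e+01, -3.42070520e+01, -1.36908484e-04,
        9.49488545e-03, -8.31267641e-06]), 'eef_pos': array([ 208.14840457, -588.76675069,  208.82944755]), 'tcp_rot': array([-3.14015490e+00,  1.32307437e-05,  3.39848480e-01]), 'contact_force': array([ 0.690907  , -0.95800631, -0.42160506]), 'wrist_torque': array([ 0.04881729, -0.05096061, -0.02487298]), 'opening': 1.0018769233337792}
scene {'fx': 382.43800717327866, 'fy': 382.43800717327866, 'cx': 281.3893252920802, 'cy': 210.60382026073876, 'R': array([[-0.7960605 ,  0.60510821,  0.01147751],
       [ 0.43416153,  0.58417562, -0.68574238],
       [-0.42165322, -0.54090933, -0.72775384]]), 't': array([ 466.44471319, -189.77060747, 1225.53564626])}
top {'fx': 534.7065851468999, 'fy': 534.7065851468999, 'cx': 282.5631215513248, 'cy': 209.5086851591654, 'R': array([[-0.01264804, -0.99982552, -0.01374633],
       [-0.99311711,  0.01416169, -0.1162663 ],
       [ 0.11644069,  0.01218118, -0.99312295]]), 't': array([  20.89428491,  572.35928103, 1486.44761879])}
```

View pics/scene0.png

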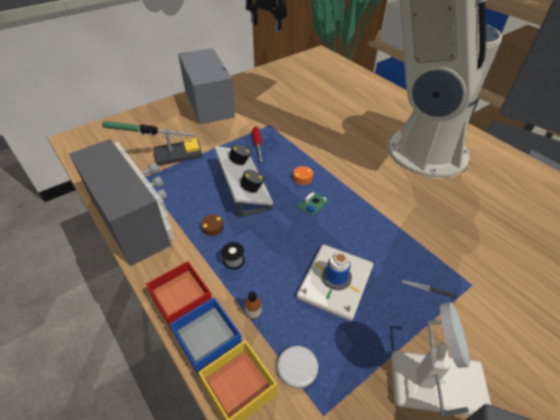

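View pics/top0.png

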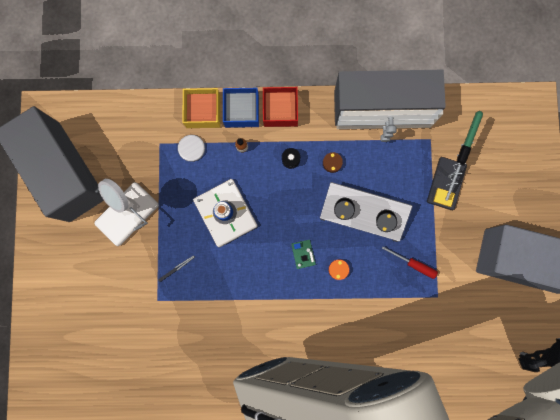

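Run:
```python
import cv2,numpy as np
t=cv2.imread("pics/top0.png");s=cv2.imread("pics/scene0.png")
a=cv2.resize(t[175:245,310:420],None,fx=7,fy=7,interpolation=cv2.INTER_CUBIC)
b=cv2.resize(t[170:250,185:265],None,fx=7,fy=7,interpolation=cv2.INTER_CUBIC)
c=cv2.resize(s[135:220,205:285],None,fx=7,fy=7,interpolation=cv2.INTER_CUBIC)
e=cv2.resize(s[235:325,290:380],None,fx=6,fy=6,interpolation=cv2.INTER_CUBIC)
for n,i in zip("abce",(a,b,c,e)): cv2.imwrite(f"pics/c0{n}.png",i)
```

```text
(no output)
```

View pics/c0a.png

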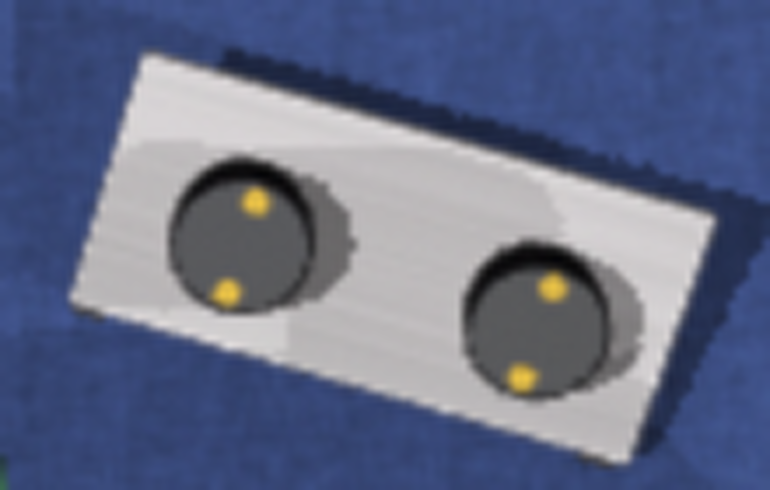

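View pics/c0b.png

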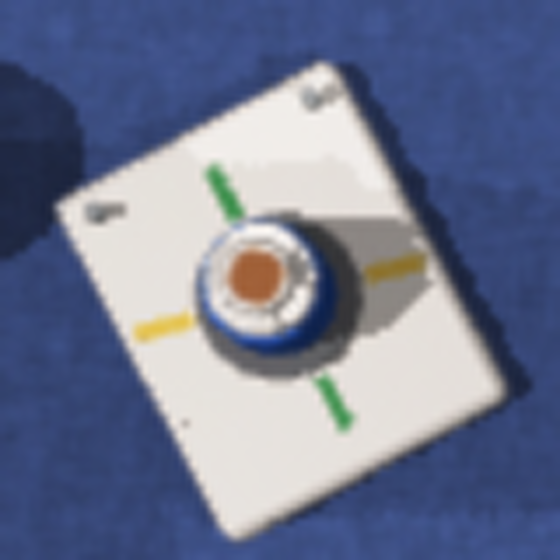

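View pics/c0c.png

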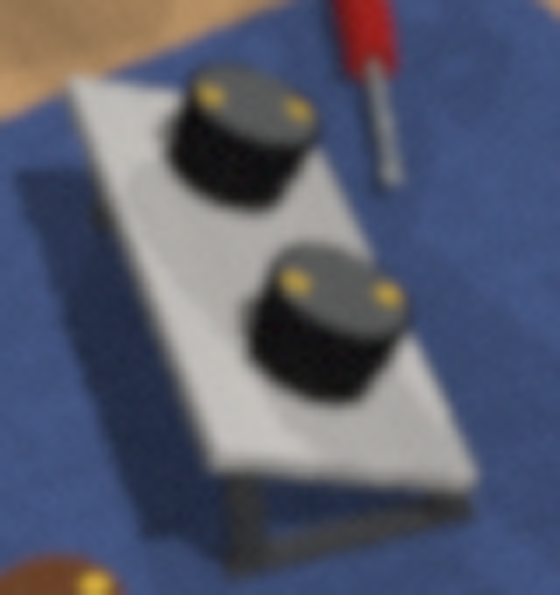

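View pics/c0e.png

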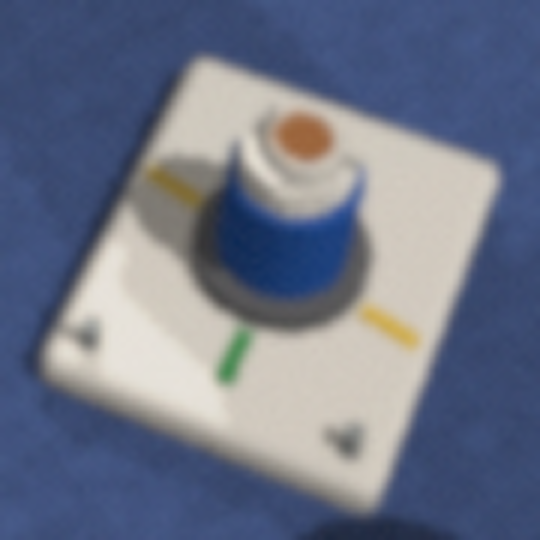

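```bash
cat > h.py <<'E'
import cv2,numpy as np
from scipy.spatial.transform import Rotation as Ro
def ray(c,u,v):
    d=np.array([(u-c['cx'])/c['fx'],(v-c['cy'])/c['fy'],1.0]); R=np.array(c['R']);t=np.array(c['t'])
    return -R.T@t, R.T@d
def onz(c,u,v,z):
    o,d=ray(c,u,v); return o+d*(z-o[2])/d[2]
def tri(obs):
    A=[];b=[]
    for c,u,v in obs:
        o,d=ray(c,u,v);d=d/np.linalg.norm(d);P=np.eye(3)-np.outer(d,d);A.append(P);b.append(P@o)
    A=np.vstack(A);b=np.hstack(b);x,_,_,_=np.linalg.lstsq(A,b,rcond=None);return x,np.linalg.norm(A@x-b)
def proj(c,X):
    p=np.array(c['R'])@X+np.array(c['t']);return p[0]/p[2]*c['fx']+c['cx'],p[1]/p[2]*c['fy']+c['cy']
def cloud(c,d,mask):
    v,u=np.nonzero(mask&(d>0)); z=d[v,u]
    pc=np.stack([(u-c['cx'])/c['fx']*z,(v-c['cy'])/c['fy']*z,z],1)
    return (pc-np.array(c['t']))@np.array(c['R'])
def blobs(img,lo,hi,box,amin=4):
    u0,v0,u1,v1=box; sub=img[v0:v1,u0:u1]; h=cv2.cvtColor(sub,cv2.COLOR_BGR2HSV)
    m=cv2.inRange(h,np.array(lo),np.array(hi)); n,l,s,c=cv2.connectedComponentsWithStats(m)
    out=[]
    for i in range(1,n):
        if s[i,4]>=amin:
            w=h[:,:,1].astype(float)*(l==i); ys,xs=np.mgrid[0:w.shape[0],0:w.shape[1]]
            out.append((round((w*xs).sum()/w.sum()+u0,2),round((w*ys).sum()/w.sum()+v0,2),int(s[i,4])))
    return out
E
python3 - <<'E'
from rig import r
from h import *
t=cv2.imread("pics/top0.png");s=cv2.imread("pics/scene0.png")
ct,cs=r.calibration("top"),r.calibration("scene")
Y=((18,110,100),(32,255,255)); G=((45,80,50),(85,255,255))
print("top rack",blobs(t,*Y,(310,175,420,245)));print("scene rack",blobs(s,*Y,(205,135,285,200)))
print("top st Y",blobs(t,*Y,(185,170,265,250)),"G",blobs(t,*G,(185,170,265,250)))
print("sc st Y",blobs(s,*Y,(290,235,380,325)),"G",blobs(s,*G,(290,235,380,325)))
dt=np.load("pics/top0_d.npy");ds=np.load("pics/scene0_d.npy")
# bench depth check
for c,d,n in((ct,dt,'top'),(cs,ds,'sc')):
    for X in ([600,0,0],[500,150,0],[450,-300,0]):
        u,v=proj(c,np.array(X,float));print(n,X,(round(u),round(v)),d[round(v),round(u)],cloud(c,d,np.eye(1,dtype=bool).repeat(1) if 0 else (np.arange(420)[:,None]==round(v))&(np.arange(560)[None]==round(u))))
E
```

```text
top rack [(np.float64(346.2), np.float64(203.32), 12), (np.float64(388.5), np.float64(215.51), 12), (np.float64(341.87), np.float64(216.48), 13), (np.float64(384.24), np.float64(228.51), 14)]
scene rack [(np.float64(234.22), np.float64(148.4), 5), (np.float64(247.48), np.float64(150.48), 4), (np.float64(246.4), np.float64(174.75), 8), (np.float64(259.82), np.float64(176.6), 5)]
top st Y [(np.float64(240.77), np.float64(207.92), 15), (np.float64(207.79), np.float64(216.15), 15)] G [(np.float64(216.68), np.float64(197.43), 15), (np.float64(232.41), np.float64(227.2), 13)]
sc st Y [(np.float64(319.04), np.float64(265.92), 16), (np.float64(354.54), np.float64(288.95), 17)] G [(np.float64(328.43), np.float64(294.3), 11)]
top [600, 0, 0] (287, 201) 1551.8759 [[6.00664442e+02 3.57458744e-01 4.54918354e+00]]
top [500, 150, 0] (236, 236) 1525.5203 [[499.85430706 147.15296728  21.06811698]]
top [450, -300, 0] (392, 252) 1513.302 [[ 448.4643673  -294.85395788   21.92422091]]
sc [600, 0, 0] (277, 238) 968.622 [[601.01317409   1.384459     3.77274468]]
sc [500, 150, 0] (347, 258) 820.37195 [[556.64983245 192.32408182  91.26796499]]
sc [450, -300, 0] (258, 156) 1196.5326 [[ 450.02110881 -299.78267506    1.93121706]]
```

Run:
```python
from rig import r
from h import *
np.set_printoptions(precision=2,suppress=True)
t=cv2.imread("pics/top0.png");s=cv2.imread("pics/scene0.png")
ct,cs=r.calibration("top"),r.calibration("scene")
dt=np.load("pics/top0_d.npy");ds=np.load("pics/scene0_d.npy")
T={'A':[(346.2,203.32),(341.87,216.48)],'B':[(388.5,215.51),(384.24,228.51)]}
S={'A':[(246.4,174.75),(259.82,176.6)],'B':[(234.22,148.4),(247.48,150.48)]}
for k in T:
    P=[tri([(ct,*a),(cs,*b)]) for a,b in zip(T[k],S[k])]
    print(k,P, 'mid',(P[0][0]+P[1][0])/2,'diff',P[0][0]-P[1][0])
for (u,v) in [(240.77,207.92),(207.79,216.15),(216.68,197.43),(232.41,227.2)]: print('top z20',onz(ct,u,v,20))
for (u,v) in [(319.04,265.92),(354.54,288.95),(328.43,294.3)]: print('sc z20',onz(cs,u,v,20))
# station outline
for c,im,box,n in((ct,t,(185,170,265,250),'top'),):
    u0,v0,u1,v1=box;h=cv2.cvtColor(im[v0:v1,u0:u1],cv2.COLOR_BGR2HSV)
    m=cv2.inRange(h,np.array((0,0,90)),np.array((180,70,255)))
    cn=max(cv2.findContours(m,0,1)[0],key=cv2.contourArea)
    pts=np.array([onz(c,p[0][0]+u0,p[0][1]+v0,20)[:2] for p in cv2.convexHull(cn)],np.float32)
    print(n,cv2.minAreaRect(pts))
# mouth: white ring / brown disc
def brown(im,box): return blobs(im,(5,90,90),(17,255,255),box)
print(brown(t,(205,195,240,225)),brown(s,(325,245,355,275)))
# board plane from depth
P=cloud(ct,dt,cv2.inRange(cv2.cvtColor(t,cv2.COLOR_BGR2HSV),np.array((0,0,110)),np.array((180,45,255))).astype(bool)&(np.add.outer(np.zeros(420),np.arange(560))>318)&(np.add.outer(np.zeros(420),np.arange(560))<415)&(np.add.outer(np.arange(420),np.zeros(560))>180)&(np.add.outer(np.arange(420),np.zeros(560))<242))
for i in range(4):
    c0=P.mean(0);n=np.linalg.svd(P-c0,full_matrices=False)[2][2];n*=np.sign(n[2]);e=(P-c0)@n;P=P[abs(e)<max(2*e.std(),1.5)]
print('board',len(P),c0,n,np.degrees(np.arccos(n[2])),e.std())
q=P.copy();rect=cv2.minAreaRect(P[:,:2].astype(np.float32));print(rect)
```

```text
A [(array([ 580.2 , -161.52,   90.17]), np.float64(0.5629860618083764)), (array([ 545.83, -150.34,   73.54]), np.float64(0.6973611852860995))] mid [ 563.01 -155.93   81.85] diff [ 34.37 -11.17  16.63]
B [(array([ 545.19, -275.88,   89.58]), np.float64(0.42628332230515187)), (array([ 510.1 , -265.12,   73.1 ]), np.float64(2.306967949455846))] mid [ 527.64 -270.5    81.34] diff [ 35.09 -10.76  16.48]
top z20 [580.48 133.34  20.  ]
top z20 [558.05 228.16  20.  ]
top z20 [611.91 202.7   20.  ]
top z20 [525.27 157.48  20.  ]
sc z20 [580.57 137.64  20.  ]
sc z20 [558.08 231.75  20.  ]
sc z20 [613.73 206.98  20.  ]
top ((568.3569946289062, 179.10629272460938), (161.64654541015625, 131.82894897460938), 27.533361434936523)
[(np.float64(221.08), np.float64(209.03), 44)] [(np.float64(340.09), np.float64(257.34), 49)]
board 2126 [ 564.59 -218.38   52.33] [-0.41  0.13  0.9 ] 25.19141589745106 2.6253548414943664
((561.7516479492188, -218.044677734375), (235.08250427246094, 101.30134582519531), 72.7557601928711)
```

```bash
cat >> h.py <<'E'
SL=np.radians(-17.3); T25=np.radians(25)
xh=np.array([np.cos(SL),np.sin(SL),0]); yl=np.array([-np.sin(SL),np.cos(SL),0])
zl=np.cos(T25)*np.array([0,0,1.])-np.sin(T25)*xh; xl=np.cross(yl,zl)
def Rgrip(x,y,z,phi):   # jaw axis at angle phi from lid x, in lid frame
    ty=np.cos(phi)*x+np.sin(phi)*y; tz=-z; return np.stack([np.cross(ty,tz),ty,tz],1)
RA=Rgrip(xl,yl,zl,-np.pi/4)
def Rdown(yaw): return (Ro.from_euler('z',yaw)*Ro.from_euler('x',np.pi)).as_matrix()
def state():
    from rig import r
    s=r.sense(); return np.array(s['eef_pos']),Ro.from_euler('xyz',s['tcp_rot']).as_matrix(),s
def delta(p,R,P1,R1):
    print('trans mm in tool:',np.round(R.T@(P1-p),2),' twist:',np.round(Ro.from_matrix(R.T@R1).as_rotvec(),4))
CA=np.array([567.4,-157.3,71.9]); CB=np.array([532.0,-271.9,71.4])
E
python3 - <<'E'
from h import *
p,R,s=state()
H=CA+90*zl
delta(p,R,np.array([H[0],H[1],225]),RA); print(H); delta(np.array([H[0],H[1],225]),RA,H,RA)
print(Ro.from_matrix(RA).as_euler('xyz'))
E
```

```text
trans mm in tool: [ 452.05 -309.93  -15.67]  twist: [-0.2871  0.3301 -0.1416]
[ 531.08505855 -145.98915529  153.46770083]
trans mm in tool: [-21.38 -21.38  64.83]  twist: [0. 0. 0.]
[ 2.82308922 -0.30347293  0.53256521]
```

Emit:
jog_arm:
  moves:
    - {"grip": -1, "translation": [0.025, -0.017, -0.001], "twist": [0, 0, 0]}
    - {"grip": -1, "translation": [0.025, -0.017, -0.001], "twist": [0, 0, 0]}
    - {"grip": -1, "translation": [0.025, -0.017, -0.001], "twist": [0, 0, 0]}
    - {"grip": -1, "translation": [0.025, -0.017, -0.001], "twist": [0, 0, 0]}
    - {"grip": -1, "translation": [0.025, -0.017, -0.001], "twist": [0, 0, 0]}
    - {"grip": -1, "translation": [0.025, -0.017, -0.001], "twist": [0, 0, 0]}
    - {"grip": -1, "translation": [0.025, -0.017, -0.001], "twist": [0, 0, 0]}
    - {"grip": -1, "translation": [0.025, -0.017, -0.001], "twist": [0, 0, 0]}
    - {"grip": -1, "translation": [0.025, -0.017, -0.001], "twist": [0, 0, 0]}
    - {"grip": -1, "translation": [0.025, -0.017, -0.001], "twist": [0, 0, 0]}
  squeeze: 40

```text
clock: 0.93
eef_pos: [387.8, -344.2, 219.4]
tcp_rot: [-3.141, 0.0, 0.34]
contact_force: [1.2, 0.2, 0.1]
opening: 1.001
```

Emit:
jog_arm:
  moves:
    - {"grip": -1, "translation": [0.025, -0.017, -0.001], "twist": [0, 0, 0]}
    - {"grip": -1, "translation": [0.025, -0.017, -0.001], "twist": [0, 0, 0]}
    - {"grip": -1, "translation": [0.025, -0.017, -0.001], "twist": [0, 0, 0]}
    - {"grip": -1, "translation": [0.025, -0.017, -0.001], "twist": [0, 0, 0]}
    - {"grip": -1, "translation": [0.025, -0.017, -0.001], "twist": [0, 0, 0]}
    - {"grip": -1, "translation": [0.025, -0.017, -0.001], "twist": [0, 0, 0]}
    - {"grip": -1, "translation": [0.025, -0.017, -0.001], "twist": [0, 0, 0]}
    - {"grip": -1, "translation": [0.025, -0.017, -0.001], "twist": [0, 0, 0]}
    - {"grip": -1, "translation": [0, 0, 0], "twist": [-0.097, 0.11, -0.047]}
    - {"grip": -1, "translation": [0, 0, 0], "twist": [-0.096, 0.11, -0.047]}

```text
clock: 1.77
eef_pos: [533.1, -149.7, 227.1]
tcp_rot: [2.974, -0.175, 0.436]
contact_force: [-0.4, 0.3, 0.4]
opening: 1.0
```

Emit:
jog_arm:
  moves:
    - {"grip": -1, "translation": [0, 0, 0], "twist": [-0.047, 0.055, -0.024]}
    - {"grip": -1, "translation": [0, 0, 0], "twist": [-0.047, 0.055, -0.024]}
    - {"grip": -1, "translation": [0, 0, 0], "twist": [0, 0, 0]}

```text
clock: 2.02
eef_pos: [527.4, -149.7, 225.9]
tcp_rot: [2.867, -0.268, 0.505]
contact_force: [-0.8, -0.0, -0.6]
opening: 1.005
```

Run:
```python
from rig import r
from h import *
p,R,s=state(); print(p,s['tcp_rot'],s['clock'],s['qpos'])
delta(p,R,CA+90*zl,RA)
for n in ("scene","top"):
    f,d=r.grab_frame(n); cv2.imwrite(f"pics/{n}1.png",f[:,:,::-1]);np.save(f"pics/{n}1_d.npy",d)
t=cv2.imread("pics/top1.png");s=cv2.imread("pics/scene1.png")
a=cv2.resize(t[150:270,300:460],None,fx=5,fy=5,interpolation=cv2.INTER_CUBIC);c=cv2.resize(s[70:220,190:340],None,fx=4,fy=4,interpolation=cv2.INTER_CUBIC)
cv2.imwrite("pics/c1a.png",a);cv2.imwrite("pics/c1c.png",c)
for n in("scene","top"): print(n,proj(r.calibration(n),p))
```

```text
[ 527.38288113 -149.67876881  225.90037493] [ 2.86657114 -0.26796465  0.50486246] 2.0167 [-0.2684056   0.02432555  2.07014354 -0.02647621  0.66603378  0.85249234]
trans mm in tool: [-14.33 -20.71  68.11]  twist: [-0.0357  0.0417 -0.015 ]
scene (np.float64(264.189848497042), np.float64(126.13075638931728))
top (np.float64(347.60537700422344), np.float64(217.689781698499))
```

View pics/c1a.png

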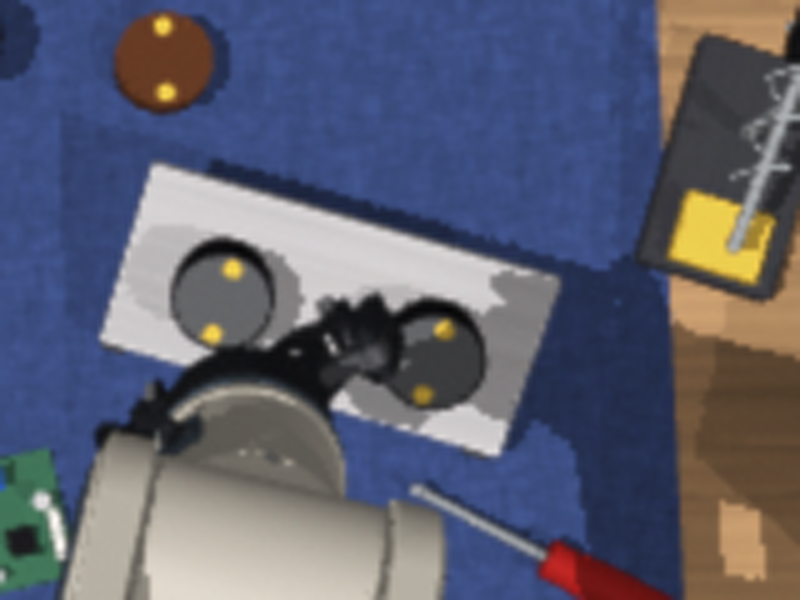

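View pics/c1c.png

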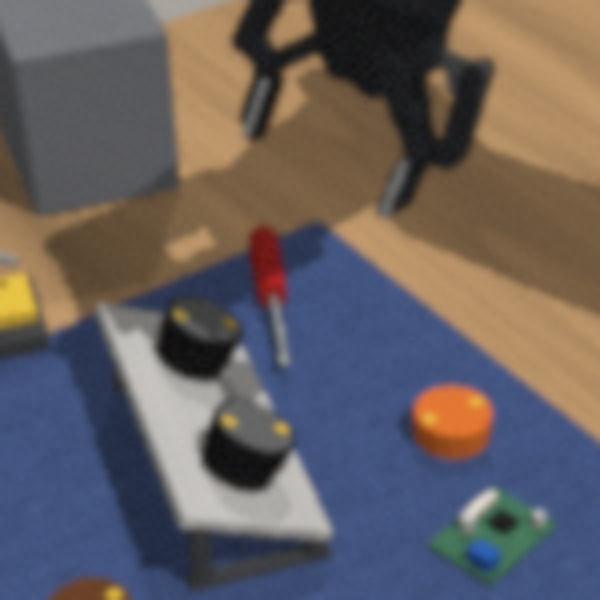

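Run:
```python
from rig import r
from h import *
p,R,s=state(); print(p,s['tcp_rot'],s['clock'])
delta(p,R,CA+90*zl,RA)
for k in (0,7,13,18):
  for n in("scene",):
    for sg in(-1,1):
        for w in (42.5,50): print(k,sg,w,np.round(proj(r.calibration(n),p-k*R[:,2]+sg*w*R[:,1]),1))
```

```text
[ 530.11400271 -150.65955051  227.65151278] [ 2.86781727 -0.26766348  0.50229737] 2.1167
trans mm in tool: [-16.63 -23.06  68.69]  twist: [-0.0362  0.0427 -0.0173]
0 -1 42.5 [278.  134.5]
0 -1 50 [280.7 136. ]
0 1 42.5 [248.2 117. ]
0 1 50 [245.6 115.5]
7 -1 42.5 [279. 132.]
7 -1 50 [281.7 133.6]
7 1 42.5 [249.1 114.5]
7 1 50 [246.5 113. ]
13 -1 42.5 [280.  129.9]
13 -1 50 [282.6 131.4]
13 1 42.5 [249.9 112.3]
13 1 50 [247.2 110.8]
18 -1 42.5 [280.7 128.1]
18 -1 50 [283.4 129.6]
18 1 42.5 [250.5 110.5]
18 1 50 [247.9 109. ]
```

Run:
```python
from rig import r
from h import *
c=r.calibration("scene");d=np.load("pics/scene1_d.npy")
p=np.array([527.38,-149.68,225.9]);R=Ro.from_euler('xyz',[2.8666,-.268,.5049]).as_matrix()
np.set_printoptions(precision=1,suppress=True,linewidth=150)
u,v=np.meshgrid(np.arange(560),np.arange(420))
m=(u>235)&(u<320)&(v>70)&(v<130)
P=cloud(c,d,m);uv=np.stack(np.nonzero((m&(d>0)))[::-1],1)
L=(P-p)@R
k=(abs(L[:,0])<40)&(abs(L[:,1])<90)&(L[:,2]<60)&(L[:,2]>-160)
for sg in(-1,1):
    q=k&(L[:,1]*sg>15); o=np.argsort(-L[q,2])[:14]
    print(np.hstack([uv[q][o],L[q][o]]))
```

```text
[[284.  123.   10.7 -44.6 -37.7]
 [286.  124.   10.1 -49.8 -37.8]
 [287.  123.    4.  -49.6 -38.4]
 [285.  123.   11.3 -47.  -39.3]
 [284.  122.    9.5 -43.4 -39.3]
 [286.  123.   11.  -49.1 -40.4]
 [285.  122.   12.  -46.2 -41.7]
 [287.  122.    8.8 -49.8 -42.7]
 [284.  121.   12.8 -43.3 -43. ]
 [286.  122.   12.3 -48.5 -43.1]
 [288.  122.    8.8 -51.9 -44. ]
 [285.  121.   12.9 -45.5 -44.3]
 [286.  121.   12.9 -47.7 -45.5]
 [288.  121.    8.1 -50.8 -45.8]]
[[254.  104.   -0.3  43.2 -36.3]
 [251.  104.    9.   46.8 -36.7]
 [253.  104.    7.3  42.8 -38.5]
 [252.  104.   11.5  43.6 -39.2]
 [255.  103.   -1.1  41.9 -39.4]
 [251.  103.   12.7  46.3 -40.6]
 [256.  102.   -5.8  42.1 -40.7]
 [254.  103.    5.4  42.  -41.1]
 [253.  103.   10.3  42.5 -42.1]
 [255.  102.    0.9  42.1 -42.5]
 [251.  102.   12.3  47.2 -42.6]
 [252.  103.   15.4  43.  -43.2]
 [254.  102.    5.2  42.9 -43.2]
 [256.  101.   -4.4  42.5 -43.6]]
```

Emit:
jog_arm:
  moves:
    - {"grip": -0.6, "translation": [0, 0, 0], "twist": [-0.036, 0.042, -0.016]}
    - {"grip": -0.3, "translation": [0, 0, 0], "twist": [0, 0, 0]}
    - {"grip": -0.3, "translation": [0, 0, 0], "twist": [0, 0, 0]}
    - {"grip": -0.3, "translation": [0, 0, 0], "twist": [0, 0, 0]}

```text
clock: 2.45
eef_pos: [531.4, -151.1, 227.9]
tcp_rot: [2.823, -0.303, 0.531]
contact_force: [0.7, 0.6, 0.9]
opening: 0.649
```

```bash
cat > tip.py <<'E'
from rig import r
from h import *
import sys
k=sys.argv[1]
np.set_printoptions(precision=1,suppress=True,linewidth=150)
p,R,s=state(); print(p,s['tcp_rot'],s['clock'],s['opening'])
f,d=r.grab_frame("scene"); cv2.imwrite(f"pics/scene{k}.png",f[:,:,::-1]);np.save(f"pics/scene{k}_d.npy",d)
c=r.calibration("scene")
P=cloud(c,d,np.ones(d.shape,bool));uv=np.stack(np.nonzero(d>0)[::-1],1)
L=(P-p)@R
q0=(abs(L[:,0])<30)&(abs(L[:,1])<70)&(L[:,2]<40)&(L[:,2]>-90)
for sg in(-1,1):
    q=q0&(L[:,1]*sg>5); o=np.argsort(-L[q,2])[:10]
    print(np.hstack([uv[q][o],L[q][o]]))
E
python3 tip.py 2; python3 -c "
import cv2
s=cv2.imread('pics/scene2.png');cv2.imwrite('pics/c2.png',cv2.resize(s[70:220,190:340],None,fx=4,fy=4,interpolation=2))"
```

```text
[ 531.4 -151.1  227.9] [ 2.8 -0.3  0.5] 2.45 0.6493666330998776
[[278.  124.    6.9 -34.1 -27.7]
 [280.  123.   -3.7 -35.  -27.9]
 [276.  123.   13.6 -30.4 -30.1]
 [279.  123.    5.6 -34.9 -30.6]
 [276.  122.   11.5 -28.9 -31.3]
 [277.  123.   14.5 -32.7 -31.8]
 [278.  123.   12.6 -34.4 -32.3]
 [277.  122.   12.  -31.1 -32.8]
 [279.  122.    6.4 -34.1 -33. ]
 [281.  123.    6.6 -39.5 -33.6]]
[[257.  110.    1.6  27.3 -27.6]
 [255.  110.    9.4  29.3 -28.3]
 [258.  109.   -3.9  27.6 -28.7]
 [256.  110.    9.1  27.2 -29.5]
 [259.  108.   -7.5  27.4 -30.7]
 [254.  109.   13.1  31.4 -30.7]
 [255.  109.   11.2  29.7 -31.2]
 [257.  109.    6.2  26.8 -31.7]
 [254.  108.   11.1  32.9 -32. ]
 [256.  109.   11.1  27.6 -32.5]]
```

View pics/c2.png

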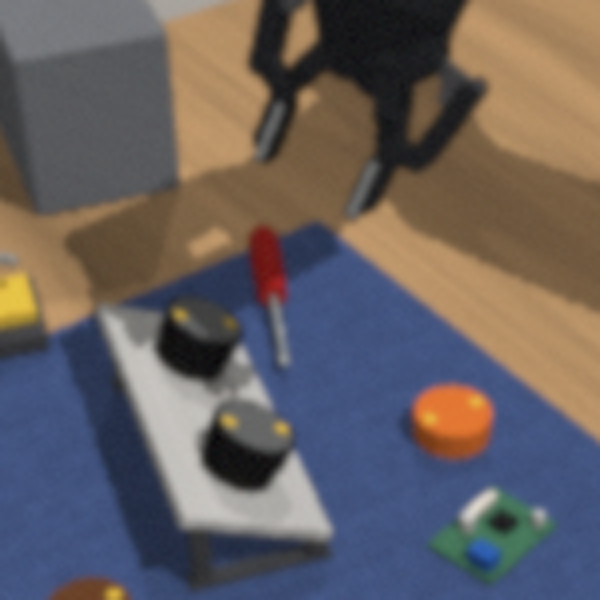

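Run:
```python
from h import *
p,R,s=state(); delta(p,R,CA+40*zl,RA);
```

```text
trans mm in tool: [-20.06 -26.84 116.68]  twist: [ 0.0004  0.0002 -0.0013]
```

Emit:
jog_arm:
  moves:
    - {"grip": -1, "translation": [-0.01, -0.0135, 0.013], "twist": [0, 0, 0]}
    - {"grip": -1, "translation": [-0.01, -0.0135, 0.013], "twist": [0, 0, 0]}
    - {"grip": -1, "translation": [0, 0, 0.03], "twist": [0, 0, 0]}
    - {"grip": -1, "translation": [0, 0, 0.03], "twist": [0, 0, 0]}
    - {"grip": -1, "translation": [0, 0, 0.02], "twist": [0, 0, 0]}
    - {"grip": -1, "translation": [0, 0, 0.01], "twist": [0, 0, 0]}
    - {"grip": -1, "translation": [0, 0, 0], "twist": [0, 0, 0]}
    - {"grip": -1, "translation": [0, 0, 0], "twist": [0, 0, 0]}

```text
clock: 3.17
eef_pos: [550.4, -151.8, 108.3]
tcp_rot: [2.823, -0.303, 0.532]
contact_force: [0.1, 0.2, -0.7]
opening: 1.001
```

```bash
python3 tip.py 3
python3 - <<'E'
from rig import r
from h import *
s=cv2.imread('pics/scene3.png');cv2.imwrite('pics/c3.png',cv2.resize(s[90:210,200:320],None,fx=5,fy=5,interpolation=2))
f,d=r.grab_frame("top");cv2.imwrite('pics/c3t.png',cv2.resize(f[160:250,300:420,::-1],None,fx=6,fy=6,interpolation=2))
p,R,s=state(); print(p);delta(p,R,CA-19*zl,RA)
E
```

```text
[ 550.4 -151.8  108.3] [ 2.8 -0.3  0.5] 3.1667 1.001237878906099
[[257.  187.   21.6 -26.7  39.3]
 [252.  185.   27.2 -13.6  38.7]
 [257.  186.   18.6 -24.9  38.6]
 [259.  186.   14.  -28.7  38.3]
 [256.  186.   22.7 -23.4  37.6]
 [260.  185.    8.3 -28.8  37.6]
 [255.  186.   25.6 -21.6  37.4]
 [258.  186.   18.  -27.2  37.3]
 [254.  186.   28.4 -19.8  37.3]
 [253.  185.   27.8 -16.1  36.7]]
[[242.  175.   11.   25.9  39.7]
 [244.  180.   26.9  11.4  39.3]
 [242.  176.   16.   23.5  39.1]
 [242.  177.   20.6  21.2  38.8]
 [245.  181.   29.8   7.1  38.3]
 [246.  181.   28.2   5.1  37.7]
 [245.  180.   29.4   8.3  35.9]
 [244.  179.   29.   12.   35.2]
 [243.  178.   28.   15.7  34.9]
 [243.  176.   21.6  19.6  33.9]]
[ 550.65829245 -151.85865768  109.54261341]
trans mm in tool: [-0.21  0.08 60.55]  twist: [ 0.0018 -0.0014 -0.0006]
```

View pics/c3.png

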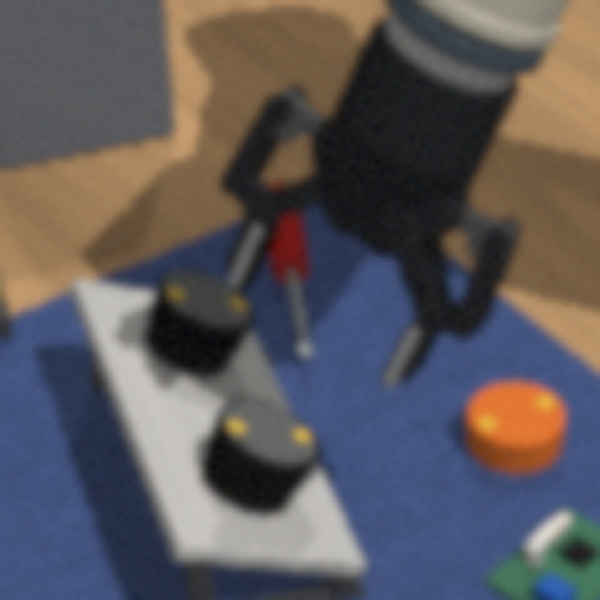

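View pics/c3t.png

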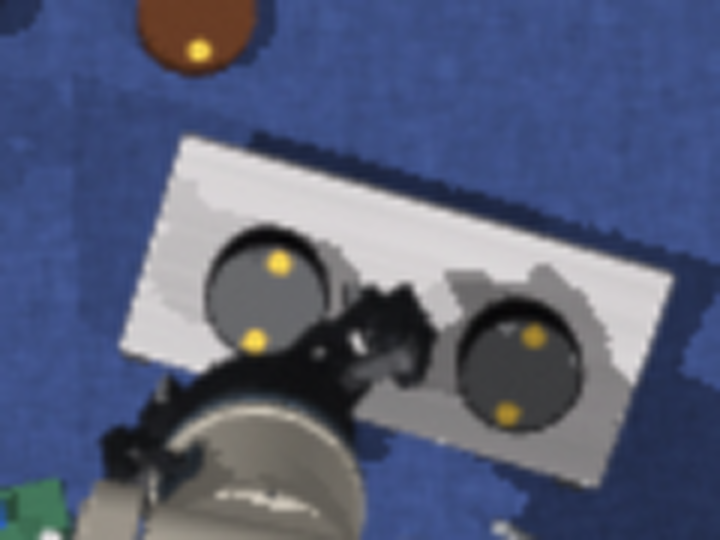

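Emit:
jog_arm:
  moves:
    - {"grip": -1, "translation": [0, 0, 0.02], "twist": [0, 0, 0]}
    - {"grip": -1, "translation": [0, 0, 0.02], "twist": [0, 0, 0]}
    - {"grip": -1, "translation": [0, 0, 0.01], "twist": [0, 0, 0]}
    - {"grip": -1, "translation": [0, 0, 0.01], "twist": [0, 0, 0]}
    - {"grip": -1, "translation": [0, 0, 0], "twist": [0, 0, 0]}
    - {"grip": -1, "translation": [0, 0, 0], "twist": [0, 0, 0]}

```text
clock: 3.77
eef_pos: [574.4, -159.3, 54.3]
tcp_rot: [2.822, -0.304, 0.532]
contact_force: [0.3, 0.1, 0.6]
opening: 1.001
```

```bash
python3 tip.py 4 >/dev/null
python3 - <<'E'
from rig import r
from h import *
s=cv2.imread('pics/scene4.png');cv2.imwrite('pics/c4.png',cv2.resize(s[120:220,205:305],None,fx=6,fy=6,interpolation=2))
p,R,s=state(); print(p,s['contact_force']);delta(p,R,CA-19*zl,RA)
E
```

```text
[ 574.47342412 -159.32189736   54.59729756] [-0.41619215 -0.84112374  0.16345262]
trans mm in tool: [0.34 0.58 0.21]  twist: [ 0.0012 -0.0008 -0.0005]
```

View pics/c4.png

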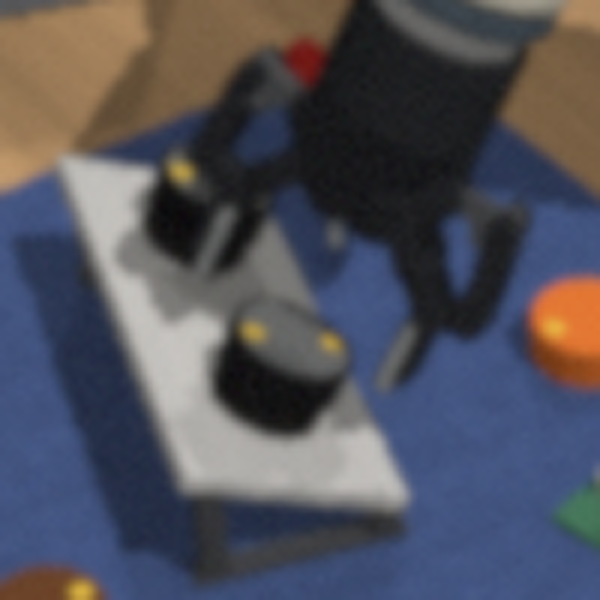

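Emit:
jog_arm:
  moves:
    - {"grip": -1, "translation": [0, 0, 0.01], "twist": [0, 0, 0]}
    - {"grip": -1, "translation": [0, 0, 0.008], "twist": [0, 0, 0]}
    - {"grip": -1, "translation": [0, 0, 0], "twist": [0, 0, 0]}
    - {"grip": -1, "translation": [0, 0, 0], "twist": [0, 0, 0]}

```text
clock: 4.15
eef_pos: [581.6, -161.5, 37.1]
tcp_rot: [2.823, -0.303, 0.532]
contact_force: [-0.9, -0.7, -0.4]
opening: 0.999
```

```bash
python3 tip.py 5 >/dev/null
python3 - <<'E'
from rig import r
from h import *
s=cv2.imread('pics/scene5.png');cv2.imwrite('pics/c5.png',cv2.resize(s[120:220,205:305],None,fx=6,fy=6,interpolation=2))
p,R,s=state(); print(p,s['contact_force']);delta(p,R,CA-37*zl,RA)
E
```

```text
[ 581.60368901 -161.5277656    37.41566861] [-0.24922061  0.64553508  0.06060853]
trans mm in tool: [ 0.68  0.94 -0.52]  twist: [ 0.0005 -0.0001 -0.0004]
```

View pics/c5.png

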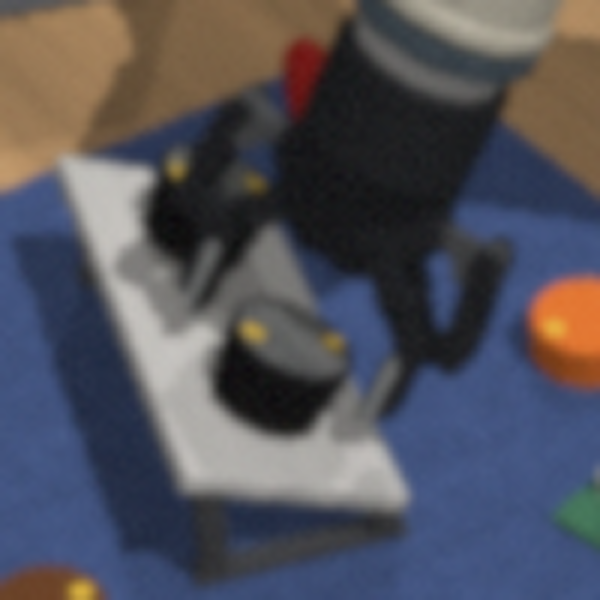

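Emit:
jog_arm:
  moves:
    - {"grip": -1, "translation": [0, 0, 0.006], "twist": [0, 0, 0]}
    - {"grip": -0.3, "translation": [0, 0, 0], "twist": [0, 0, 0]}
    - {"grip": -0.3, "translation": [0, 0, 0], "twist": [0, 0, 0]}
    - {"grip": 0, "translation": [0, 0, 0], "twist": [0, 0, 0]}
    - {"grip": 0.2, "translation": [0, 0, 0], "twist": [0, 0, 0]}
    - {"grip": 1, "translation": [0, 0, 0], "twist": [0, 0, 0]}
    - {"grip": 1, "translation": [0, 0, 0], "twist": [0, 0, 0]}
    - {"grip": 1, "translation": [0, 0, 0], "twist": [0, 0, 0]}
  squeeze: 50

```text
clock: 4.87
eef_pos: [584.0, -162.3, 32.4]
tcp_rot: [2.822, -0.304, 0.532]
contact_force: [-3.2, 0.5, 3.7]
opening: 0.652
```

```bash
python3 tip.py 6 >/dev/null
python3 - <<'E'
from rig import r
from h import *
s=cv2.imread('pics/scene6.png');cv2.imwrite('pics/c6.png',cv2.resize(s[120:220,205:305],None,fx=6,fy=6,interpolation=2))
p,R,s=state(); print(p,s['contact_force'],s['wrist_torque']);delta(p,R,CA-43*zl,RA)
E
```

```text
[ 584.03310527 -162.30330861   32.43414511] [-4.53440774  1.28543267  5.48851677] [0.2243244  0.46060743 0.00922444]
trans mm in tool: [ 0.54  0.78 -0.11]  twist: [ 0.001  -0.0005 -0.0005]
```

View pics/c6.png

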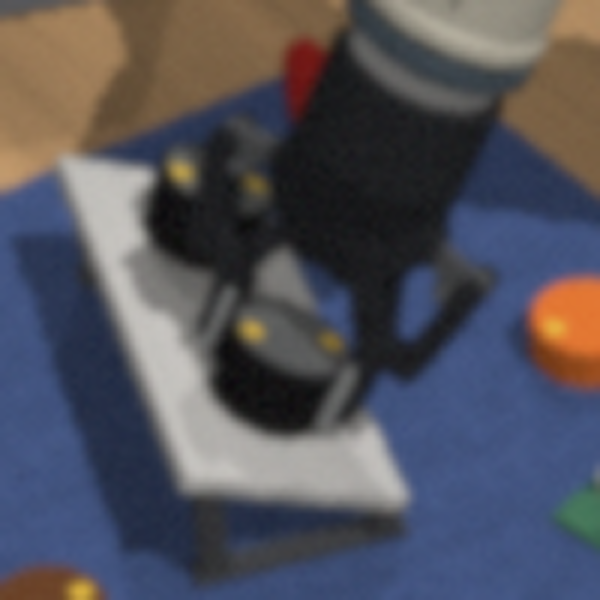

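Emit:
jog_arm:
  moves:
    - {"grip": 1, "translation": [0, 0, -0.005], "twist": [0, 0, 0]}
    - {"grip": 1, "translation": [0, 0, -0.015], "twist": [0, 0, 0]}
    - {"grip": 1, "translation": [0, 0, -0.03], "twist": [0, 0, 0]}
    - {"grip": 1, "translation": [0, 0, -0.03], "twist": [0, 0, 0]}
    - {"grip": 1, "translation": [0, 0, -0.03], "twist": [0, 0, 0]}
    - {"grip": 1, "translation": [0, 0, 0], "twist": [0, 0, 0]}
    - {"grip": 1, "translation": [0, 0, 0], "twist": [0, 0, 0]}

```text
clock: 5.5
eef_pos: [540.5, -148.6, 134.0]
tcp_rot: [2.819, -0.307, 0.533]
contact_force: [-0.4, 0.3, -1.2]
opening: 0.648
```

```bash
python3 tip.py 7
python3 - <<'E'
from rig import r
from h import *
s=cv2.imread('pics/scene7.png');cv2.imwrite('pics/c7.png',cv2.resize(s[80:220,190:330],None,fx=4,fy=4,interpolation=2))
p,R,s=state(); print(p,s['contact_force'],s['wrist_torque'],s['qpos'])
# target: tool down, yaw 148.5deg, TCP 43 below lid centre; pot axis ~ (569,181.5)
Rd=Rdown(np.radians(148.5))
P1=np.array([569,181.5,95+60-43])
print(P1);delta(p,R,P1,Rd)
print('untilt', Ro.from_matrix(R.T@Rdown(np.radians(27.7))).as_rotvec())
E
```

```text
[ 540.5 -148.6  134. ] [ 2.8 -0.3  0.5] 5.5 0.6484575244944245
[[274.  157.   13.3 -31.2 -30.3]
 [276.  157.    7.6 -34.6 -30.3]
 [275.  157.   12.1 -33.2 -31.2]
 [274.  156.   12.3 -29.8 -32.2]
 [278.  157.    8.7 -39.3 -33.9]
 [276.  156.   10.3 -34.  -34.1]
 [275.  156.   13.6 -32.3 -34.3]
 [274.  155.   12.2 -28.7 -34.5]
 [267.  154.   27.8 -15.1 -34.6]
 [277.  156.    8.6 -35.9 -34.7]]
[[253.  144.    9.1  32.4 -27.5]
 [253.  143.   10.8  33.  -30.8]
 [254.  144.   13.4  28.9 -31.3]
 [254.  143.    9.9  30.9 -31.8]
 [255.  144.   12.9  26.7 -32.6]
 [253.  142.   10.1  34.2 -32.8]
 [255.  143.    9.9  28.5 -33.4]
 [254.  142.    9.8  32.  -34.2]
 [252.  140.    7.3  39.4 -34.6]
 [253.  141.    9.2  35.5 -34.7]]
[ 540.14901388 -148.53124407  132.62456258] [-0.39681516 -0.33020607 -1.02789947] [ 0.0269375   0.23194182 -0.01230065] [-0.25908418  0.17267242  2.18462879 -0.05419275  0.34580426  0.87570433]
[569.  181.5 112. ]
trans mm in tool: [ 177.35 -280.35  -11.4 ]  twist: [ 0.5121  0.1411 -2.069 ]
untilt [ 0.31065638 -0.31062785 -0.0005449 ]
```

View pics/c7.png

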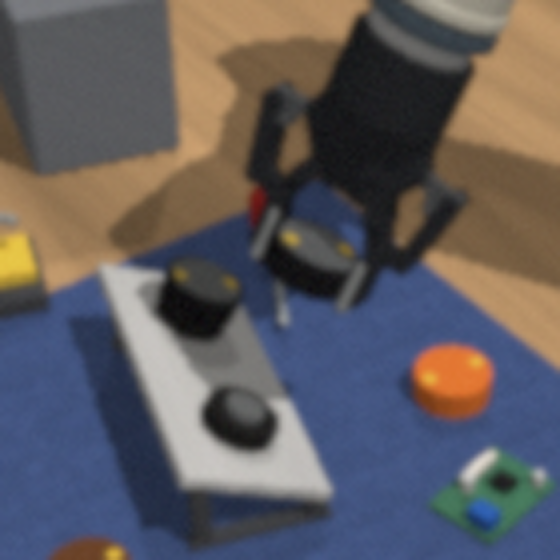

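Emit:
jog_arm:
  moves:
    - {"grip": 1, "translation": [0, 0, -0.01], "twist": [0.0775, -0.0775, 0]}
    - {"grip": 1, "translation": [0, 0, -0.01], "twist": [0.0775, -0.0775, 0]}
    - {"grip": 1, "translation": [0, 0, 0], "twist": [0.0775, -0.0775, 0]}
    - {"grip": 1, "translation": [0, 0, 0], "twist": [0.0775, -0.0775, 0]}
    - {"grip": 1, "translation": [0.014, -0.022, 0], "twist": [0, 0, 0]}
    - {"grip": 1, "translation": [0.014, -0.022, 0], "twist": [0, 0, 0]}
    - {"grip": 1, "translation": [0.014, -0.022, 0], "twist": [0, 0, 0]}
    - {"grip": 1, "translation": [0.014, -0.022, 0], "twist": [0, 0, 0]}
    - {"grip": 1, "translation": [0.014, -0.022, 0], "twist": [0, 0, 0]}
    - {"grip": 1, "translation": [0.014, -0.022, 0], "twist": [0, 0, 0]}

```text
clock: 6.38
eef_pos: [545.5, 10.8, 148.2]
tcp_rot: [-3.141, 0.002, 0.483]
contact_force: [-0.3, 0.4, -0.5]
opening: 0.643
```

Emit:
jog_arm:
  moves:
    - {"grip": 1, "translation": [0.014, -0.022, 0], "twist": [0, 0, 0]}
    - {"grip": 1, "translation": [0.014, -0.022, 0], "twist": [0, 0, 0]}
    - {"grip": 1, "translation": [0.014, -0.022, 0], "twist": [0, 0, 0]}
    - {"grip": 1, "translation": [0.014, -0.022, 0], "twist": [0, 0, 0]}
    - {"grip": 1, "translation": [0.014, -0.022, 0], "twist": [0, 0, 0]}
    - {"grip": 1, "translation": [0, 0, 0], "twist": [0, 0, -0.111]}
    - {"grip": 1, "translation": [0, 0, 0], "twist": [0, 0, -0.111]}
    - {"grip": 1, "translation": [0, 0, 0], "twist": [0, 0, -0.111]}
    - {"grip": 1, "translation": [0, 0, 0], "twist": [0, 0, -0.111]}
    - {"grip": 1, "translation": [0, 0, 0], "twist": [0, 0, -0.111]}

```text
clock: 7.22
eef_pos: [556.4, 139.6, 148.0]
tcp_rot: [-3.14, 0.002, 1.044]
contact_force: [-0.2, 0.7, -0.8]
opening: 0.645
```

Emit:
jog_arm:
  moves:
    - {"grip": 1, "translation": [0, 0, 0], "twist": [0, 0, -0.111]}
    - {"grip": 1, "translation": [0, 0, 0], "twist": [0, 0, -0.111]}
    - {"grip": 1, "translation": [0, 0, 0], "twist": [0, 0, -0.111]}
    - {"grip": 1, "translation": [0, 0, 0], "twist": [0, 0, -0.111]}
    - {"grip": 1, "translation": [0, 0, 0], "twist": [0, 0, -0.111]}
    - {"grip": 1, "translation": [0, 0, 0], "twist": [0, 0, -0.111]}
    - {"grip": 1, "translation": [0, 0, 0], "twist": [0, 0, -0.111]}
    - {"grip": 1, "translation": [0, 0, 0], "twist": [0, 0, -0.111]}
    - {"grip": 1, "translation": [0, 0, 0], "twist": [0, 0, -0.111]}
    - {"grip": 1, "translation": [0, 0, 0], "twist": [0, 0, -0.111]}

```text
clock: 8.05
eef_pos: [556.5, 139.4, 148.0]
tcp_rot: [-3.139, -0.0, 2.153]
contact_force: [-0.6, -0.9, -0.9]
opening: 0.646
```

Emit:
jog_arm:
  moves:
    - {"grip": 1, "translation": [0, 0, 0], "twist": [0, 0, -0.111]}
    - {"grip": 1, "translation": [0, 0, 0], "twist": [0, 0, -0.111]}
    - {"grip": 1, "translation": [0, 0, 0], "twist": [0, 0, -0.111]}
    - {"grip": 1, "translation": [0, 0, 0], "twist": [0, 0, -0.111]}
    - {"grip": 1, "translation": [0, 0, 0], "twist": [0, 0, 0]}
    - {"grip": 1, "translation": [0, 0, 0], "twist": [0, 0, 0]}

```text
clock: 8.55
eef_pos: [556.4, 139.5, 148.6]
tcp_rot: [-3.14, -0.001, 2.588]
contact_force: [0.5, 0.3, -0.6]
opening: 0.646
```

```bash
cat > look.py <<'E'
from rig import r
from h import *
import sys
k=sys.argv[1]
np.set_printoptions(precision=2,suppress=True,linewidth=150)
p,R,s=state(); print(p,s['tcp_rot'],np.degrees(s['tcp_rot'][2]),s['clock'],s['contact_force'],s['wrist_torque'],s['qpos'][[4,5]],s['opening'])
for n in("scene","top"):
    f,d=r.grab_frame(n); cv2.imwrite(f"pics/{n}{k}.png",f[:,:,::-1]);np.save(f"pics/{n}{k}_d.npy",d)
a=cv2.imread(f"pics/scene{k}.png")[200:330,280:400];b=cv2.imread(f"pics/top{k}.png")[160:270,170:290]
a=cv2.resize(a,None,fx=4,fy=4,interpolation=2);b=cv2.resize(b,None,fx=4,fy=4,interpolation=2)
h=max(a.shape[0],b.shape[0]);o=np.zeros((h,a.shape[1]+b.shape[1],3),np.uint8)  # <=960 wide
o[:a.shape[0],:a.shape[1]]=a;o[:b.shape[0],a.shape[1]:]=b
cv2.imwrite(f"pics/v{k}.png",cv2.resize(o,(800,int(h*800/o.shape[1]))))
E
python3 look.py 8
python3 - <<'E'
from h import *
p,R,s=state();delta(p,R,np.array([569,181.5,112.]),Rdown(np.radians(148.5)))
E
```

```text
[556.44 139.47 148.65] [-3.14 -0.    2.59] 148.30241842065476 8.55 [ 0.5   0.31 -0.61] [ 0.02 -0.02 -0.06] [ 1.   -0.77] 0.6458411197139498
trans mm in tool: [11.48 42.3  37.26]  twist: [-0.0009 -0.0003 -0.0034]
```

View pics/v8.png

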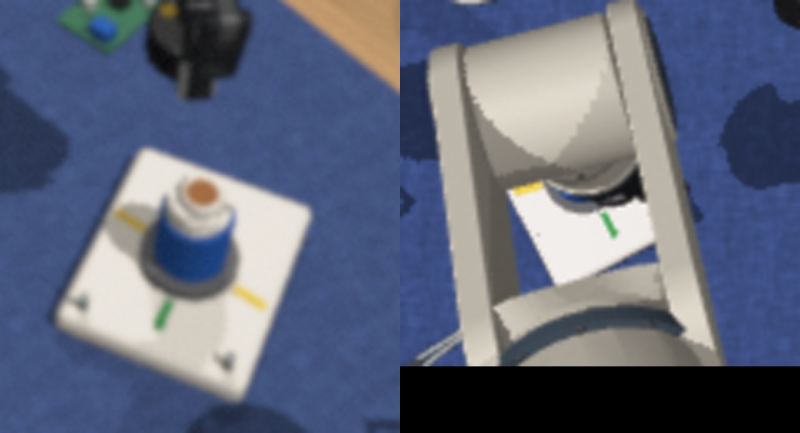

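Emit:
jog_arm:
  moves:
    - {"grip": 1, "translation": [0.003, 0.014, 0], "twist": [0, 0, 0]}
    - {"grip": 1, "translation": [0.004, 0.014, 0.01], "twist": [0, 0, 0]}
    - {"grip": 1, "translation": [0.004, 0.014, 0.012], "twist": [0, 0, 0]}
    - {"grip": 1, "translation": [0, 0, 0], "twist": [0, 0, 0]}
    - {"grip": 1, "translation": [0, 0, 0], "twist": [0, 0, 0]}

```text
clock: 9.07
eef_pos: [568.8, 182.3, 127.0]
tcp_rot: [-3.14, -0.001, 2.593]
contact_force: [-0.4, 0.3, -1.1]
opening: 0.643
```

```bash
python3 look.py 9
python3 - <<'E'
from h import *
from rig import r
a=cv2.imread("pics/scene9.png");cv2.imwrite("pics/v9s.png",cv2.resize(a[205:305,290:390],None,fx=6,fy=6,interpolation=2))
print(onz(r.calibration("scene"),340.09,257.34,95),onz(r.calibration("top"),221.08,209.03,95))
E
```

```text
[568.83 182.3  127.04] [-3.14 -0.    2.59] 148.5547720724689 9.0667 [-0.38  0.31 -1.06] [ 0.02 -0.06 -0.04] [ 0.98 -0.71] 0.6432612420635271
[569.61148647 183.89104693  95.        ] [569.09279189 180.36453095  95.        ]
```

View pics/v9s.png

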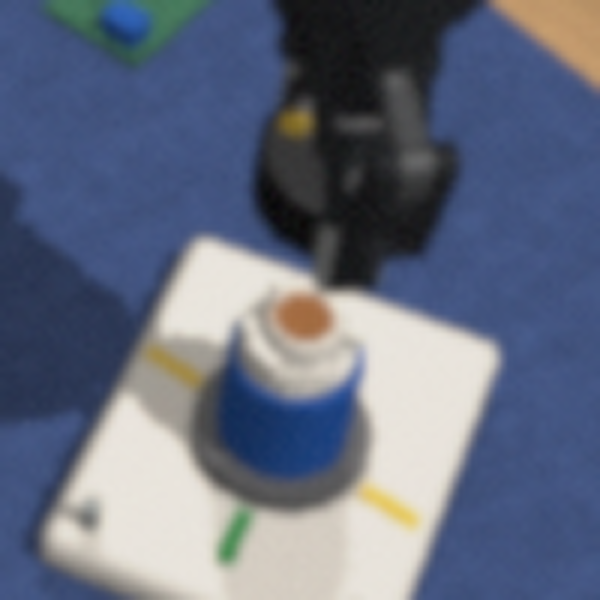

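Run:
```python
from h import *
from rig import r
c=r.calibration("scene")
a=cv2.imread("pics/scene9.png")
print(blobs(a,(15,80,60),(35,255,255),(325,210,360,250),2))
d=np.load("pics/scene9_d.npy")
# lid A in hand: tool-frame location of lid centre & dots from rack triangulation
pA=np.array([584.03,-162.3,32.43]);
P={'d1':np.array([580.2,-161.52,90.17]),'d2':np.array([545.83,-150.34,73.54])}
p,R,s=state()
for k in P:
    L=RA.T@(P[k]-pA); X=p+R@L; print(k,L,X,proj(c,X))
L=RA.T@(CA-pA);print('C',L,p+R@L)
# flat top of the lid: depth cloud of dark top
for (u,v) in [(338,232),(337,234),(339,236),(340,230),(339,225),(340,225)]:
    m=np.zeros(d.shape,bool);m[v,u]=1;print(u,v,a[v,u],cloud(c,d,m))
```

```text
[(np.float64(338.91), np.float64(225.07), 28)]
d1 [ 14.48395065  15.04147938 -53.97364145] [564.67318321 201.8013467  182.0490212 ] (np.float64(353.76052297411053), np.float64(235.44214055889464))
d2 [-13.32546601 -13.40921429 -54.17507386] [573.52953338 163.01524173 182.27110814] (np.float64(336.84121519687505), np.float64(225.3785532330278))
C [  0.54558871   0.78818313 -43.1105428 ] [569.11707278 182.36141295 171.19627403]
338 232 [57 56 55] [[584.63303129 177.98807129 183.93643375]]
337 234 [54 55 54] [[590.36249185 181.1083496  184.94226722]]
339 236 [57 56 57] [[589.53389564 186.20050911 183.19078864]]
340 230 [56 56 56] [[578.88782003 177.32610104 185.31476644]]
339 225 [ 43 111 132] [[570.77205674 165.99306537 184.26758886]]
340 225 [ 53 116 136] [[569.12390359 167.14527376 184.19897464]]
```

```bash
python3 - <<'E'
from h import *
from rig import r
c=r.calibration("scene")
a=cv2.imread("pics/scene9.png")
hsv=cv2.cvtColor(a,cv2.COLOR_BGR2HSV)
print(hsv[220:231,332:346,1]);print(a[220:231,332:346,2])
for z in (182,184): print(z,onz(c,338.9,225.07,z),onz(c,338.9,225.07,z)-np.array([4.6,-19.2,0]))
E
python3 -c "
import cv2
a=cv2.imread('pics/scene9.png');cv2.imwrite('pics/v9t.png',cv2.resize(a[215:260,325:375],None,fx=12,fy=12,interpolation=0))"
```

```text
[[125 126 120 116 103  75  26   8   7  14   9  20  36  36]
 [121 126 122 112  91  66  20   6  13   9  12  25  26  41]
 [123 123 121 112  88  20  59  38  23  10   0   9  31  11]
 [122 122 120 100  23  86 118 103  80  62  40  26  27  17]
 [122 122 117  70  78 149 160 152 136 117  89  33   9  14]
 [122 119 102   4 111 162 175 172 156 134 107  45  16  12]
 [116 118  76  14  96 140 163 166 145 123 104  30  18   7]
 [119 110  63   5  50  91 119 131 113  79  57   9  29  17]
 [122 110  38   9  13  38  58  71  58  30  12  19  21   0]
 [120 101  29   5   0   4   9  18  13   5   6   9  18  19]
 [121 100  31   5   9   5   4   4   0  10  12  15  19  11]]
[[ 66  65  67  66  59  48  35  31  37  34  28  23  26  19]
 [ 69  65  65  65  61  46  35  46  57  57  40  28  26  22]
 [ 68  67  64  61  53  50  56  68  79  74  49  27  22  23]
 [ 68  65  60  57  60  74  84  99 109  94  58  30  25  28]
 [ 66  61  52  53  75 101 116 131 137 113  69  31  26  35]
 [ 63  57  48  57  83 112 124 132 136 116  74  34  30  40]
 [ 65  52  47  56  80 102 116 121 120 102  64  34  27  36]
 [ 61  50  46  53  66  81  94  97  97  81  54  29  23  28]
 [ 57  45  46  52  58  61  66  72  70  59  43  25  22  26]
 [ 57  44  47  51  55  57  57  57  59  53  40  28  26  26]
 [ 52  39  43  53  55  53  57  57  56  51  43  33  25  23]]
182 [569.47621942 164.71956933 182.        ] [564.87621942 183.91956933 182.        ]
184 [570.87240157 165.85742945 184.        ] [566.27240157 185.05742945 184.        ]
```

View pics/v9t.png

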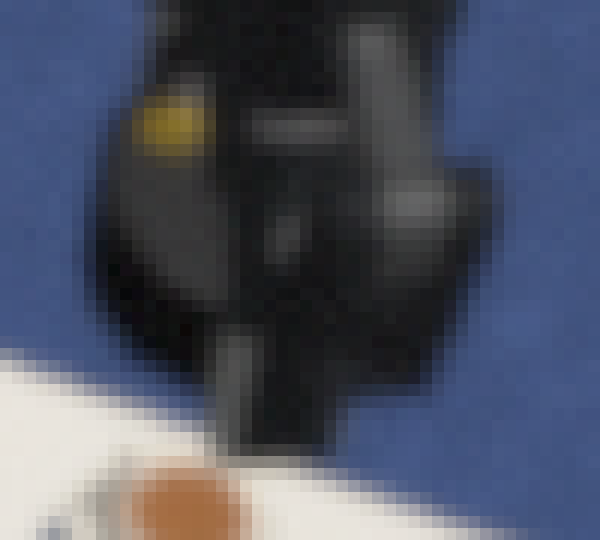

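Run:
```python
from h import *
from rig import r
c=r.calibration("scene")
a=cv2.imread("pics/scene9.png").astype(float)
e1=np.array([-.796,.605,0]);e1/=np.linalg.norm(e1)
C=np.array([569.117,182.36,171.2])
o,_=ray(c,0,0)
v=C-o; v[2]=0; v/=np.linalg.norm(v); n=np.array([-v[1],v[0],0]); 
for dz in(-11,0,5,11):
    for sg in(-1,1): print(dz,sg,np.round(proj(c,C+[0,0,dz]+sg*28.2*n),2))
for row in range(226,246):
    b=a[row,322:345,0]; th=(b[:5].mean()+b[b.argmin()])/2; i=np.argmax(b<th); print(row, round(322+i-1+(b[i-1]-th)/(b[i-1]-b[i]),2),end=' | ')
print()
print('mouth',proj(c,np.array([569.2,182.1,95])),'brown/white/neck widths:')
h0=cv2.imread("pics/scene0.png").astype(float)
for row in (262,265,268,272,276,280): 
    print(row,[int(x) for x in h0[row,322:360,0]-h0[row,322:360,2]])
```

```text
-11 -1 [357.72 240.37]
-11 1 [329.92 234.49]
0 -1 [358.59 236.87]
0 1 [330.49 230.98]
5 -1 [359.   235.26]
5 1 [330.75 229.36]
11 -1 [359.48 233.3 ]
11 1 [331.07 227.39]
226 333.54 | 227 333.34 | 228 333.08 | 229 332.86 | 230 332.6 | 231 332.32 | 232 332.09 | 233 331.91 | 234 331.93 | 235 331.81 | 236 331.82 | 237 331.94 | 238 332.09 | 239 332.32 | 240 332.66 | 241 333.26 | 242 334.12 | 243 334.71 | 244 335.12 | 245 335.45 | 
mouth (np.float64(339.6544220387646), np.float64(256.70196001998596)) brown/white/neck widths:
262 [-11, -9, -11, -11, -9, 0, 17, 16, -7, -15, -17, -17, -15, -14, -14, -22, -26, -29, -29, -30, -28, -26, -20, -18, -16, -15, -12, -4, -2, -11, -17, -17, -15, -17, -17, -16, -17, -18]
265 [-20, -14, -10, -8, -1, 17, 46, 43, 17, -3, -11, -13, -14, -17, -16, -15, -15, -14, -15, -15, -17, -15, -16, -17, -16, -12, 1, 27, 26, -2, -16, -15, -19, -17, -18, -18, -18, -18]
268 [-59, -40, -17, 1, 16, 45, 62, 72, 73, 57, 32, 13, -2, -9, -12, -15, -15, -16, -16, -16, -15, -14, -9, -1, 10, 37, 66, 55, 16, -8, -16, -18, -19, -18, -18, -19, -17, -18]
272 [-7, -1, 2, 14, 37, 54, 63, 64, 66, 71, 71, 75, 79, 80, 79, 76, 78, 78, 80, 86, 91, 96, 99, 100, 98, 94, 67, 25, -3, -14, -16, -17, -18, -18, -18, -19, -19, -17]
276 [-2, 0, 4, 14, 34, 55, 64, 64, 71, 70, 67, 72, 76, 79, 79, 81, 84, 86, 86, 90, 91, 95, 94, 94, 91, 67, 34, 9, -1, -8, -13, -17, -18, -17, -18, -18, -19, -18]
280 [-8, -3, 0, 2, 3, 12, 29, 49, 65, 68, 72, 75, 78, 79, 82, 84, 87, 88, 90, 93, 92, 94, 92, 81, 57, 26, 5, 0, -4, -11, -17, -18, -19, -18, -19, -18, -19, -19]
```

Emit:
jog_arm:
  moves:
    - {"grip": 1, "translation": [-0.0025, 0.001, 0.015], "twist": [0, 0, 0]}
    - {"grip": 1, "translation": [0, 0, 0.02], "twist": [0, 0, 0]}
    - {"grip": 1, "translation": [0, 0, 0.015], "twist": [0, 0, 0]}
    - {"grip": 1, "translation": [0, 0, 0.006], "twist": [0, 0, 0]}
    - {"grip": 1, "translation": [0, 0, 0], "twist": [0, 0, 0]}
    - {"grip": 1, "translation": [0, 0, 0], "twist": [0, 0, 0]}

```text
clock: 9.67
eef_pos: [572.2, 180.5, 72.8]
tcp_rot: [3.141, 0.001, 2.591]
contact_force: [1.2, 0.2, 0.8]
opening: 0.646
```

```bash
python3 look.py 10
python3 - <<'E'
from h import *
from rig import r
c=r.calibration("scene")
a=cv2.imread("pics/scene10.png");cv2.imwrite("pics/v10s.png",cv2.resize(a[225:300,305:375],None,fx=8,fy=8,interpolation=2))
a=a.astype(float)
p,R,s=state();C=p+R@np.array([0,0,-43.1])
o,_=ray(c,0,0);v=C-o; v[2]=0; v/=np.linalg.norm(v); n=np.array([-v[1],v[0],0]); 
for dz in(-11,0,11):
    print(dz,[np.round(proj(c,C+[0,0,dz]+sg*28.2*n),2) for sg in(-1,1)])
hs=cv2.cvtColor(a.astype(np.uint8),cv2.COLOR_BGR2HSV)
for row in range(244,272):
    b=a[row,310:345].max(axis=1); th=(b[:6].mean()+b[b.argmin()])/2; i=np.argmax(b<th); print(row, round(310+i-1+(b[i-1]-th)/(b[i-1]-b[i]),2),end=' | ')
print(blobs(a.astype(np.uint8),(15,80,60),(35,255,255),(325,230,350,260),2))
for k in (-1,1):
    print('dot pred',proj(c,C+[0,0,11]+k*19.8*np.array([np.cos(1.807),np.sin(1.807),0])))
E
```

```text
[572.23 180.5   72.81] [3.14 0.   2.59] 148.47791591853962 9.6667 [1.16 0.16 0.77] [-0.   -0.03  0.03] [ 0.87 -0.72] 0.6456120831919205
-11 [array([351.9 , 256.95]), array([325.47, 251.3 ])]
0 [array([352.67, 253.79]), array([325.97, 248.13])]
11 [array([353.46, 250.57]), array([326.48, 244.89])]
244 328.79 | 245 328.76 | 246 328.77 | 247 328.88 | 248 328.78 | 249 328.61 | 250 328.42 | 251 328.22 | 252 327.99 | 253 328.2 | 254 328.54 | 255 328.84 | 256 329.26 | 257 329.69 | 258 329.96 | 259 330.35 | 260 330.84 | 261 332.19 | 262 333.58 | 263 335.28 | 264 339.1 | 265 338.35 | 266 337.93 | 267 326.22 | 268 324.58 | 269 323.17 | 270 322.53 | 271 322.3 | [(np.float64(334.03), np.float64(242.37), 26)]
dot pred (np.float64(331.95653277461014), np.float64(242.91893175103957))
dot pred (np.float64(347.9908223558948), np.float64(252.61290264918935))
```

View pics/v10s.png

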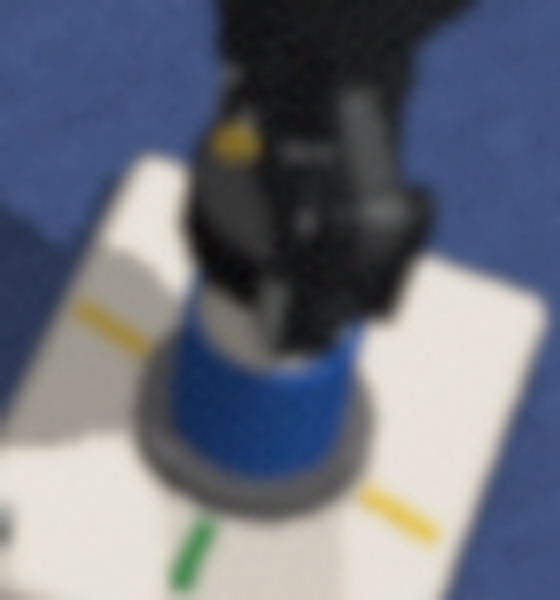

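Run:
```python
from h import *
from rig import r
c=r.calibration("scene")
h0=cv2.imread("pics/scene0.png").astype(float)
o,_=ray(c,0,0)
def sil(C,z,rad):
    C=np.array([C[0],C[1],z],float);v=C-o;v[2]=0;v/=np.linalg.norm(v);n=np.array([-v[1],v[0],0])
    return [np.round(proj(c,C+sg*rad*n),2) for sg in(1,-1)]
for z in(30,40,50,60,70): print(z,sil((569.2,182.1),z,25))
for row in range(270,290,2):
    g=h0[row,:,0]-h0[row,:,2]; g=g[315:362]
    hi=np.median(g[15:30]); l=(g[:6].mean()+hi)/2; 
    i=np.argmax(g>40); j=len(g)-1-np.argmax(g[::-1]>40)
    print(row,round(315+i-1+(40-g[i-1])/(g[i]-g[i-1]),2),round(315+j+(g[j]-40)/(g[j]-g[j+1]),2))
```

```text
30 [array([325.26, 271.4 ]), array([347.13, 276.39])]
40 [array([325.68, 268.87]), array([347.74, 273.88])]
50 [array([326.1, 266.3]), array([348.37, 271.33])]
60 [array([326.54, 263.69]), array([349.  , 268.73])]
70 [array([326.98, 261.02]), array([349.64, 266.08])]
270 326.59 348.8
272 326.18 348.64
274 326.05 348.43
276 326.29 347.82
278 326.75 347.31
280 328.55 346.55
282 330.67 345.12
284 334.7 340.9<stdin>:14: RuntimeWarning: divide by zero encountered in scalar divide
Traceback (most recent call last):
IndexError: index 47 is out of bounds for axis 0 with size 47
```

Emit:
jog_arm:
  moves:
    - {"grip": 1, "translation": [0.0008, 0, 0.006], "twist": [0, 0, 0]}
    - {"grip": 1, "translation": [0, 0, 0.005], "twist": [0, 0, 0]}
    - {"grip": 1, "translation": [0, 0, 0.002], "twist": [0, 0, 0]}
    - {"grip": 1, "translation": [0, 0, 0], "twist": [0, 0, 0]}

```text
clock: 10.1
eef_pos: [570.7, 180.9, 58.6]
tcp_rot: [-3.141, -0.0, 2.592]
contact_force: [-0.4, 0.2, -1.2]
opening: 0.643
```

Emit:
jog_arm:
  moves:
    - {"grip": 1, "translation": [0, 0, 0.0015], "twist": [0, 0, 0]}
    - {"grip": 1, "translation": [0, 0, 0.0015], "twist": [0, 0, 0]}
    - {"grip": 1, "translation": [0, 0, 0], "twist": [0, 0, 0]}

```text
clock: 10.35
eef_pos: [571.2, 181.1, 56.0]
tcp_rot: [-3.141, 0.0, 2.592]
contact_force: [0.4, 0.3, -0.2]
opening: 0.641
```

Emit:
jog_arm:
  moves:
    - {"grip": 1, "translation": [0, 0, 0.0015], "twist": [0, 0, 0]}
    - {"grip": 1, "translation": [0, 0, 0.0015], "twist": [0, 0, 0]}
    - {"grip": 1, "translation": [0, 0, 0], "twist": [0, 0, 0]}

```text
clock: 10.6
eef_pos: [571.1, 181.0, 53.0]
tcp_rot: [-3.141, 0.0, 2.592]
contact_force: [-0.1, 0.3, -1.0]
opening: 0.644
```

Emit:
jog_arm:
  moves:
    - {"grip": 1, "translation": [0, 0, 0.001], "twist": [0, 0, 0]}
    - {"grip": 1, "translation": [0, 0, 0.001], "twist": [0, 0, 0]}
    - {"grip": 1, "translation": [0, 0, 0], "twist": [0, 0, 0]}

```text
clock: 10.85
eef_pos: [571.2, 181.0, 51.1]
tcp_rot: [-3.141, 0.0, 2.592]
contact_force: [0.1, 0.3, -0.8]
opening: 0.642
```

Emit:
jog_arm:
  moves:
    - {"grip": 1, "translation": [0, 0, 0.001], "twist": [0, 0, 0]}
    - {"grip": 1, "translation": [0, 0, 0.001], "twist": [0, 0, 0]}
    - {"grip": 1, "translation": [0, 0, 0], "twist": [0, 0, 0]}

```text
clock: 11.1
eef_pos: [571.2, 181.0, 49.1]
tcp_rot: [-3.141, 0.0, 2.592]
contact_force: [-0.4, 0.5, 0.2]
opening: 0.645
```

Emit:
jog_arm:
  moves:
    - {"grip": 1, "translation": [0, 0, 0.001], "twist": [0, 0, 0]}
    - {"grip": 1, "translation": [0, 0, 0.001], "twist": [0, 0, 0]}
    - {"grip": 1, "translation": [0, 0, 0], "twist": [0, 0, 0]}

```text
clock: 11.35
eef_pos: [571.5, 181.1, 48.2]
tcp_rot: [3.141, 0.001, 2.592]
contact_force: [-3.4, -1.3, 9.4]
opening: 0.649
```

```bash
python3 look.py 11
python3 - <<'E'
from h import *
a=cv2.imread("pics/scene11.png");cv2.imwrite("pics/v11s.png",cv2.resize(a[225:300,305:375],None,fx=8,fy=8,interpolation=2))
E
```

```text
[571.5  181.11  48.2 ] [3.14 0.   2.59] 148.5027903897578 11.35 [-3.45 -1.31  9.41] [-0.06  0.56  0.03] [ 0.82 -0.72] 0.6488710479115618
```

View pics/v11s.png

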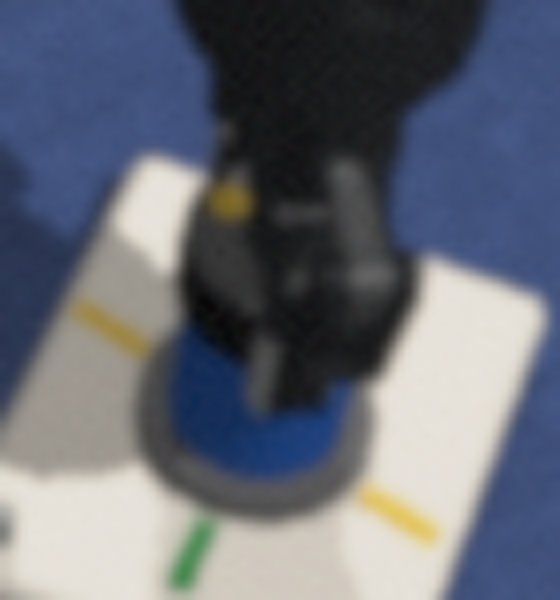

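Emit:
jog_arm:
  moves:
    - {"grip": 1, "translation": [0.0005, -0.0007, 0], "twist": [0, 0, 0]}
    - {"grip": 1, "translation": [0, 0, 0], "twist": [0, 0, 0]}
    - {"grip": 1, "translation": [0, 0, 0], "twist": [0, 0, 0]}

```text
clock: 11.7
eef_pos: [571.4, 181.1, 48.3]
tcp_rot: [3.14, 0.002, 2.592]
contact_force: [-0.0, 0.1, 7.0]
opening: 0.645
```

Emit:
jog_arm:
  moves:
    - {"grip": 1, "translation": [0, 0, 0.0003], "twist": [0, 0, 0.07]}
    - {"grip": 1, "translation": [0, 0, 0.0003], "twist": [0, 0, 0.07]}
    - {"grip": 1, "translation": [0, 0, 0], "twist": [0, 0, 0]}

```text
clock: 11.95
eef_pos: [571.5, 181.1, 47.8]
tcp_rot: [3.14, 0.002, 2.447]
contact_force: [1.3, 0.5, 7.2]
opening: 0.641
```

```bash
cat > st.py <<'E'
from h import *
np.set_printoptions(precision=2,suppress=True)
p,R,s=state();print(p,np.degrees(s['tcp_rot'][2]),s['contact_force'],s['wrist_torque'],s['clock'],s['opening'])
E
python3 st.py
```

```text
[571.52 181.07  47.85] 140.22605002338997 [1.35 0.49 7.22] [ 0.02 -0.05 -0.06] 11.95 0.6412346566839643
```

Emit:
jog_arm:
  moves:
    - {"grip": 1, "translation": [0, 0, 0.0004], "twist": [0, 0, 0.087]}
    - {"grip": 1, "translation": [0, 0, 0.0004], "twist": [0, 0, 0.087]}
    - {"grip": 1, "translation": [0, 0, 0], "twist": [0, 0, 0]}

```text
clock: 12.2
eef_pos: [571.7, 181.1, 47.0]
tcp_rot: [3.139, 0.001, 2.272]
contact_force: [-0.9, -0.2, 7.2]
opening: 0.641
```

```bash
python3 st.py
```

```text
[571.69 181.11  47.  ] 130.1901632931441 [-0.91 -0.2   7.23] [ 0.   -0.01 -0.07] 12.2 0.6412304835137224
```

Emit:
jog_arm:
  moves:
    - {"grip": 1, "translation": [0, 0, 0.0004], "twist": [0, 0, 0.087]}
    - {"grip": 1, "translation": [0, 0, 0], "twist": [0, 0, 0]}

```text
clock: 12.37
eef_pos: [571.7, 181.1, 46.6]
tcp_rot: [3.139, 0.001, 2.186]
contact_force: [-0.6, -0.1, 8.4]
opening: 0.647
```

```bash
python3 st.py
```

```text
[571.71 181.12  46.63] 125.23117800373527 [-0.6  -0.15  8.39] [-0.04  0.04 -0.12] 12.3667 0.6469714664357165
```

Emit:
jog_arm:
  moves:
    - {"grip": 1, "translation": [0, 0, 0.0004], "twist": [0, 0, 0.087]}
    - {"grip": 1, "translation": [0, 0, 0], "twist": [0, 0, 0]}

```text
clock: 12.53
eef_pos: [571.7, 181.1, 46.2]
tcp_rot: [3.139, 0.001, 2.099]
contact_force: [-1.2, 1.0, 7.9]
opening: 0.645
```

```bash
python3 st.py
```

```text
[571.71 181.14  46.24] 120.24582313090221 [-1.21  1.01  7.89] [ 0.05  0.12 -0.12] 12.5333 0.6447697313024799
```

Emit:
jog_arm:
  moves:
    - {"grip": 1, "translation": [0, 0, 0.0004], "twist": [0, 0, 0.087]}
    - {"grip": 1, "translation": [0, 0, 0], "twist": [0, 0, 0]}

```text
clock: 12.7
eef_pos: [571.8, 181.2, 45.9]
tcp_rot: [3.139, 0.001, 2.012]
contact_force: [0.0, 1.0, 9.2]
opening: 0.645
```

```bash
python3 st.py
```

```text
[571.76 181.19  45.88] 115.2607404658206 [0.02 1.   9.23] [ 0.06  0.19 -0.09] 12.7 0.6448895203741409
```

Emit:
jog_arm:
  moves:
    - {"grip": 1, "translation": [0, 0, 0.0004], "twist": [0, 0, 0.087]}
    - {"grip": 1, "translation": [0, 0, 0], "twist": [0, 0, 0]}

```text
clock: 12.87
eef_pos: [571.8, 181.2, 45.5]
tcp_rot: [3.139, 0.0, 1.925]
contact_force: [-2.0, 1.0, 9.3]
opening: 0.648
```

```bash
python3 st.py
```

```text
[571.75 181.21  45.51] 110.27624905506025 [-2.    1.    9.26] [ 0.11  0.26 -0.08] 12.8667 0.6478467002105103
```

Emit:
jog_arm:
  moves:
    - {"grip": 1, "translation": [0, 0, 0.0004], "twist": [0, 0, 0.087]}
    - {"grip": 1, "translation": [0, 0, 0], "twist": [0, 0, 0]}

```text
clock: 13.03
eef_pos: [571.9, 181.3, 45.2]
tcp_rot: [3.138, 0.0, 1.838]
contact_force: [-0.7, 1.4, 8.5]
opening: 0.646
```

```bash
python3 st.py
```

```text
[571.87 181.26  45.18] 105.29662403518314 [-0.68  1.41  8.54] [ 0.2   0.28 -0.07] 13.0333 0.6457638946340859
```

Emit:
jog_arm:
  moves:
    - {"grip": 1, "translation": [0, 0, 0.0004], "twist": [0, 0, 0.087]}
    - {"grip": 1, "translation": [0, 0, 0], "twist": [0, 0, 0]}

```text
clock: 13.2
eef_pos: [571.9, 181.2, 44.8]
tcp_rot: [3.138, -0.0, 1.751]
contact_force: [-1.7, 2.1, 9.3]
opening: 0.642
```

```bash
python3 st.py
```

```text
[571.86 181.23  44.77] 100.31408933894505 [-1.69  2.15  9.33] [ 0.11  0.29 -0.  ] 13.2 0.6419942565565855
```

Emit:
jog_arm:
  moves:
    - {"grip": 1, "translation": [0, 0, 0.0004], "twist": [0, 0, 0.087]}
    - {"grip": 1, "translation": [0, 0, 0], "twist": [0, 0, 0]}

```text
clock: 13.37
eef_pos: [571.9, 181.3, 44.4]
tcp_rot: [3.138, -0.001, 1.664]
contact_force: [-1.2, 1.4, 10.0]
opening: 0.644
```

```bash
python3 look.py 12
python3 - <<'E'
from h import *
a=cv2.imread("pics/scene12.png");cv2.imwrite("pics/v12s.png",cv2.resize(a[225:300,305:375],None,fx=8,fy=8,interpolation=2))
E
```

```text
[571.93 181.28  44.43] [ 3.14 -0.    1.66] 95.32454430967952 13.3667 [-1.16  1.4   9.95] [ 0.21  0.29 -0.04] [0.81 0.21] 0.6442069135747062
```

View pics/v12s.png

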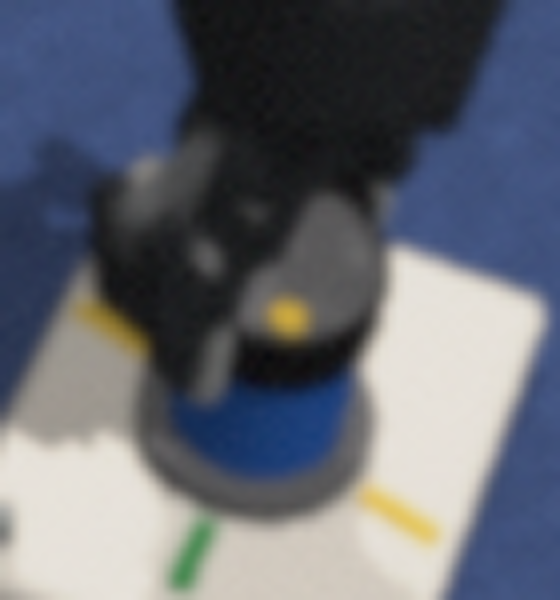

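Emit:
jog_arm:
  moves:
    - {"grip": 1, "translation": [0, 0, 0.0004], "twist": [0, 0, 0.087]}
    - {"grip": 1, "translation": [0, 0, 0.0004], "twist": [0, 0, 0.087]}
    - {"grip": 1, "translation": [0, 0, 0], "twist": [0, 0, 0]}

```text
clock: 13.72
eef_pos: [572.0, 181.1, 44.2]
tcp_rot: [3.138, -0.001, 1.489]
contact_force: [-1.7, -0.8, 13.8]
opening: 0.644
```

```bash
python3 st.py
```

```text
[572.   181.07  44.17] 85.33838031502664 [-1.7  -0.82 13.81] [-0.14  0.36 -0.12] 13.7167 0.6436432501041915
```

Emit:
jog_arm:
  moves:
    - {"grip": 1, "translation": [0, 0, 0.0002], "twist": [0, 0, 0.087]}
    - {"grip": 1, "translation": [0, 0, 0], "twist": [0, 0, 0]}

```text
clock: 13.88
eef_pos: [571.8, 181.0, 44.2]
tcp_rot: [3.139, -0.001, 1.403]
contact_force: [-2.8, -2.3, 17.7]
opening: 0.649
```

```bash
python3 st.py
```

```text
[571.8  181.    44.16] 80.38378632152649 [-2.8  -2.28 17.67] [-0.14  0.59 -0.09] 13.8833 0.6494984855702558
```

Emit:
jog_arm:
  moves:
    - {"grip": 1, "translation": [0, 0, 0], "twist": [0, 0, 0.06]}
    - {"grip": 1, "translation": [0, 0, 0], "twist": [0, 0, 0]}

```text
clock: 14.05
eef_pos: [571.6, 180.9, 44.1]
tcp_rot: [3.139, -0.001, 1.345]
contact_force: [-4.7, -1.6, 17.8]
opening: 0.646
```

```bash
python3 st.py
```

```text
[571.56 180.91  44.15] 77.03523792461785 [-4.68 -1.58 17.76] [-0.2   0.69 -0.13] 14.05 0.6457738155730384
```

Emit:
jog_arm:
  moves:
    - {"grip": 1, "translation": [0, 0, -0.0004], "twist": [0, 0, 0.06]}
    - {"grip": 1, "translation": [0, 0, 0], "twist": [0, 0, 0]}

```text
clock: 14.22
eef_pos: [571.4, 181.0, 44.2]
tcp_rot: [3.139, -0.001, 1.285]
contact_force: [-3.8, -1.2, 14.6]
opening: 0.644
```

```bash
python3 st.py
```

```text
[571.38 181.01  44.17] 73.59798372376612 [-3.77 -1.24 14.56] [ 0.02  0.53 -0.01] 14.2167 0.6443110587615971
```

Emit:
jog_arm:
  moves:
    - {"grip": 1, "translation": [0, 0, 0], "twist": [0, 0, 0.05]}
    - {"grip": 1, "translation": [0, 0, 0], "twist": [0, 0, 0]}

```text
clock: 14.38
eef_pos: [571.3, 181.2, 44.2]
tcp_rot: [3.14, -0.001, 1.235]
contact_force: [-4.0, 0.2, 14.6]
opening: 0.647
```

```bash
python3 st.py
```

```text
[571.3  181.19  44.17] 70.75993630177652 [-3.97  0.15 14.61] [-0.04  0.58 -0.09] 14.3833 0.6466800351204198
```

Emit:
jog_arm:
  moves:
    - {"grip": 1, "translation": [0, 0, 0], "twist": [0, 0, 0.05]}
    - {"grip": 1, "translation": [0, 0, 0], "twist": [0, 0, 0]}

```text
clock: 14.55
eef_pos: [571.3, 180.6, 44.2]
tcp_rot: [3.139, -0.0, 1.186]
contact_force: [-3.4, -4.0, 15.6]
opening: 0.646
```

```bash
python3 look.py 13
python3 - <<'E'
from h import *
from rig import r
c=r.calibration("scene")
a=cv2.imread("pics/scene13.png");cv2.imwrite("pics/v13s.png",cv2.resize(a[225:300,305:375],None,fx=8,fy=8,interpolation=2))
print(blobs(a,(15,80,60),(35,255,255),(325,230,365,275),2))
E
```

```text
[571.27 180.63  44.16] [ 3.14 -0.    1.19] 67.94174296692128 14.55 [-3.37 -3.99 15.55] [-0.52  0.52 -0.06] [0.82 0.69] 0.6461791555401089
[(np.float64(343.02), np.float64(250.03), 23), (np.float64(335.43), np.float64(263.36), 30)]
```

View pics/v13s.png

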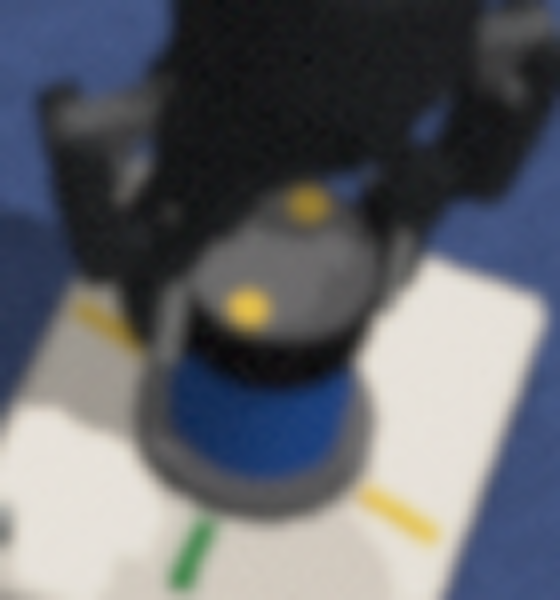

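Run:
```python
from h import *
from rig import r
c=r.calibration("scene")
for z in (99.5,102.5):
    a=onz(c,343.02,250.03,z);b=onz(c,335.43,263.36,z);d=b-a
    print(z,(a+b)/2,np.linalg.norm(d),np.degrees(np.arctan2(d[1],d[0])))
# green direction in scene: one mark and mouth
m=onz(c,328.43,294.3,20);print(m, np.degrees(np.arctan2(m[1]-184.7,m[0]-569.3)))
```

```text
99.5 [572.3739144 183.525584   99.5      ] 40.306104251735185 23.349579232527713
102.5 [574.19193496 184.93213371 102.5       ] 40.12203034935273 23.34957923252771
[613.73219233 206.97970128  20.        ] 26.630629171060846
```

Emit:
jog_arm:
  moves:
    - {"grip": -1, "translation": [0, 0, 0], "twist": [0, 0, 0]}
    - {"grip": -1, "translation": [0, 0, 0], "twist": [0, 0, 0]}
    - {"grip": -1, "translation": [0, 0, 0], "twist": [0, 0, 0]}
    - {"grip": -1, "translation": [0, 0, 0], "twist": [0, 0, 0]}
    - {"grip": -1, "translation": [0, 0, -0.01], "twist": [0, 0, 0]}
    - {"grip": -1, "translation": [0, 0, -0.02], "twist": [0, 0, 0]}
    - {"grip": -1, "translation": [0, 0, -0.03], "twist": [0, 0, 0]}
    - {"grip": -1, "translation": [0, 0, -0.03], "twist": [0, 0, 0]}

```text
clock: 15.32
eef_pos: [569.7, 180.5, 133.3]
tcp_rot: [-3.141, 0.001, 1.188]
contact_force: [0.2, -0.7, -0.6]
opening: 1.001
```

Emit:
jog_arm:
  moves:
    - {"grip": -1, "translation": [-0.012, 0.028, 0], "twist": [0, 0, 0]}
    - {"grip": -1, "translation": [-0.012, 0.028, 0], "twist": [0, 0, 0]}
    - {"grip": -1, "translation": [-0.012, 0.028, 0], "twist": [0, 0, 0]}
    - {"grip": -1, "translation": [-0.012, 0.028, 0], "twist": [0, 0, 0]}
    - {"grip": -1, "translation": [-0.012, 0.028, 0], "twist": [0, 0, 0]}
    - {"grip": -1, "translation": [-0.012, 0.028, 0], "twist": [0, 0, 0]}
    - {"grip": -1, "translation": [0, 0, 0], "twist": [0, 0, 0]}

```text
clock: 15.9
eef_pos: [703.0, 47.2, 133.4]
tcp_rot: [3.138, -0.0, 1.185]
contact_force: [-1.1, 0.3, -0.4]
opening: 0.999
```

```bash
python3 look.py 14
python3 - <<'E'
from h import *
from rig import r
ct,cs=r.calibration("top"),r.calibration("scene")
a=cv2.imread("pics/scene14.png");b=cv2.imread("pics/top14.png")
Y=((15,100,80),(35,255,255))
S=blobs(a,*Y,(325,230,360,275),2);T=blobs(b,*Y,(210,195,236,224),2);print(S,T)
for c,D,n in((cs,S,'sc'),(ct,T,'top')):
    if len(D)>=2:
        q=[onz(c,u,v,99.5) for u,v,_ in D[:2]];d=q[1]-q[0];print(n,(q[0]+q[1])/2,np.linalg.norm(d),np.degrees(np.arctan2(d[1],d[0])))
if len(S)==2 and len(T)==2:
    for i in(0,1): print(tri([(cs,*S[i][:2]),(ct,*T[i][:2])]),tri([(cs,*S[i][:2]),(ct,*T[1-i][:2])]))
E
```

```text
[703.01  47.24 133.4 ] [ 3.14 -0.    1.19] 67.91499990384949 15.9 [-1.12  0.31 -0.4 ] [ 0.02 -0.02  0.01] [1.08 0.45] 0.99895678632415
[(np.float64(343.18), np.float64(249.86), 19), (np.float64(336.01), np.float64(262.99), 21)] [(np.float64(217.86), np.float64(201.53), 13), (np.float64(223.74), np.float64(214.5), 14), (np.float64(210.74), np.float64(215.43), 5)]
sc [571.26657772 183.47812056  99.5       ] 39.434993731052494 24.154076637515804
top [571.3753851  180.56543583  99.5       ] 39.252223811731234 -155.83376008262718
```

View pics/v14.png

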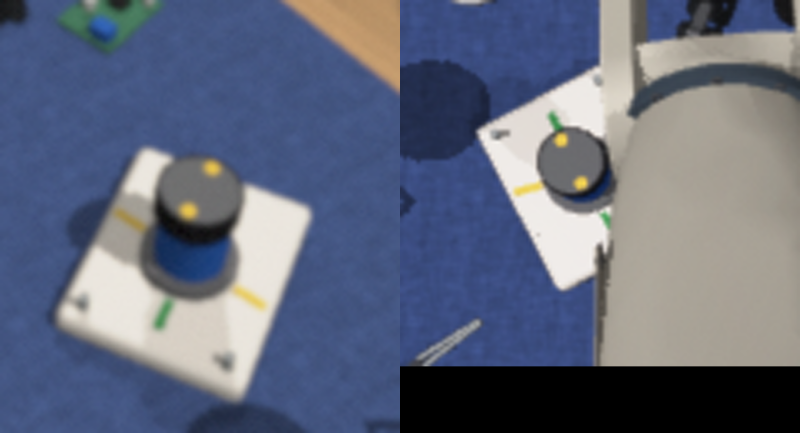

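Run:
```python
from h import *
from rig import r
ct,cs=r.calibration("top"),r.calibration("scene")
S=[(343.18,249.86),(336.01,262.99)];T=[(223.74,214.5),(217.86,201.53)]
D=[tri([(cs,*s),(ct,*t)]) for s,t in zip(S,T)];print(D,(D[0][0]+D[1][0])/2)
print('brown',tri([(cs,340.09,257.34),(ct,221.08,209.03)]))
for n,s,t in(('y1',(319.04,265.92),(240.77,207.92)),('y2',(354.54,288.95),(207.79,216.15)),('g',(328.43,294.3),(216.68,197.43))): print(n,tri([(cs,*s),(ct,*t)]))
# depth cloud of lid top
for k,c,u,v in(('scene',cs,339,256),('top',ct,220,207)):
    d=np.load(f"pics/{k}14_d.npy");m=np.zeros(d.shape,bool);m[v-3:v+4,u-3:u+4]=1;P=cloud(c,d,m);
    c0=P.mean(0);A=np.c_[P[:,:2]-c0[:2],np.ones(len(P))];co=np.linalg.lstsq(A,P[:,2],rcond=None)[0];print(k,c0,np.median(P[:,2]),co)
    d=np.load(f"pics/{k}0_d.npy");P=cloud(c,d,m if k=='top' else np.roll(m,0));
    # base surface z near
    for X in ([520,200,20],[600,230,20],[610,150,20]):
        u,v=proj(c,np.array(X,float));u,v=round(u),round(v);m2=np.zeros(d.shape,bool);m2[v-2:v+3,u-2:u+3]=1;print('  base',np.median(cloud(c,d,m2),axis=0))
```

```text
[(array([552.92237834, 173.66546677,  97.74369207]), np.float64(1.6663243943050394)), (array([588.82688629, 189.75413267,  97.48225735]), np.float64(1.6157601441185236))] [570.87463232 181.70979972  97.61297471]
brown (array([568.67511794, 181.66001937,  92.17330596]), np.float64(1.698090573152103))
y1 (array([579.83841779, 134.83311322,  16.65968246]), np.float64(2.240885791314064))
y2 (array([557.48691464, 229.71093753,  17.33211433]), np.float64(2.003518403398961))
g (array([611.95631167, 204.21004783,  14.91952731]), np.float64(1.496581625823184))
scene [573.11280765 183.04917815 101.72408614] 101.77293590733234 [-1.00261146e-02  3.84509241e-02  1.01724086e+02]
  base [519.97695312 201.83361623  21.30006899]
  base [600.56753402 229.27114301  21.62180242]
  base [610.79096667 150.93161253  21.47768683]
top [574.08032702 182.64961921 100.190691  ] 100.52722421499982 [ 5.23664911e-02 -6.94469535e-02  1.00190691e+02]
  base [520.88125579 198.96167557  19.97521848]
  base [599.4751572  230.93362257  19.92042321]
  base [609.38619097 149.73562272  19.63609993]
```

Emit:
jog_arm:
  moves:
    - {"grip": -1, "translation": [0.0107, -0.025, 0], "twist": [0, 0, 0]}
    - {"grip": -1, "translation": [0.0107, -0.025, 0], "twist": [0, 0, 0]}
    - {"grip": -1, "translation": [0.0107, -0.025, 0], "twist": [0, 0, 0]}
    - {"grip": -1, "translation": [0.0107, -0.025, 0], "twist": [0, 0, 0]}
    - {"grip": -1, "translation": [0.0107, -0.025, 0], "twist": [0, 0, 0]}
    - {"grip": -1, "translation": [0.0107, -0.025, 0], "twist": [0, 0, 0]}
    - {"grip": -1, "translation": [0.0107, -0.025, 0], "twist": [0, 0, -0.105]}
    - {"grip": -1, "translation": [0, 0, 0], "twist": [0, 0, -0.105]}
    - {"grip": -1, "translation": [0, 0, 0], "twist": [0, 0, -0.105]}
    - {"grip": -1, "translation": [0, 0, 0], "twist": [0, 0, -0.1]}

```text
clock: 16.83
eef_pos: [563.4, 187.4, 133.0]
tcp_rot: [3.141, 0.0, 1.61]
contact_force: [0.2, -0.1, -0.1]
opening: 1.001
```

Emit:
jog_arm:
  moves:
    - {"grip": -1, "translation": [0, 0, 0], "twist": [0, 0, 0]}
    - {"grip": -1, "translation": [0, 0, 0], "twist": [0, 0, 0]}

```text
clock: 17.0
eef_pos: [564.2, 186.7, 132.8]
tcp_rot: [3.141, 0.0, 1.601]
contact_force: [-0.1, -0.1, 0.3]
opening: 0.998
```

```bash
python3 st.py
python3 - <<'E'
from h import *
p,R,s=state();delta(p,R,np.array([569.2,181.9,46]),Rdown(np.radians(91.7)))
E
```

```text
[564.2  186.68 132.8 ] 91.71516607793626 [-0.08 -0.06  0.28] [-0.01  0.02  0.03] 17.0 0.9982849278078099
trans mm in tool: [-4.91  4.83 86.8 ]  twist: [0.0003 0.0001 0.0003]
```

Emit:
jog_arm:
  moves:
    - {"grip": -1, "translation": [-0.005, 0.005, 0], "twist": [0, 0, 0]}
    - {"grip": -1, "translation": [0, 0, 0.025], "twist": [0, 0, 0]}
    - {"grip": -1, "translation": [0, 0, 0.025], "twist": [0, 0, 0]}
    - {"grip": -1, "translation": [0, 0, 0.02], "twist": [0, 0, 0]}
    - {"grip": -1, "translation": [0, 0, 0.01], "twist": [0, 0, 0]}
    - {"grip": -1, "translation": [0, 0, 0.006], "twist": [0, 0, 0]}
    - {"grip": -1, "translation": [0, 0, 0], "twist": [0, 0, 0]}
    - {"grip": -1, "translation": [0, 0, 0], "twist": [0, 0, 0]}

```text
clock: 17.67
eef_pos: [570.8, 181.3, 47.1]
tcp_rot: [3.141, 0.0, 1.602]
contact_force: [-0.3, 0.5, 0.3]
opening: 1.0
```

```bash
python3 st.py; python3 look.py 15
python3 - <<'E'
from h import *
a=cv2.imread("pics/scene15.png");cv2.imwrite("pics/v15s.png",cv2.resize(a[225:300,300:380],None,fx=8,fy=8,interpolation=2))
E
```

```text
[570.8  181.26  47.09] 91.79201576385101 [-0.27  0.5   0.28] [-0.01 -0.01  0.03] 17.6667 0.9995883099094297
[570.8  181.26  47.09] [3.14 0.   1.6 ] 91.79201576385101 17.6667 [-0.27  0.5   0.28] [-0.01 -0.01  0.03] [0.82 0.27] 0.9995883099094297
```

View pics/v15s.png

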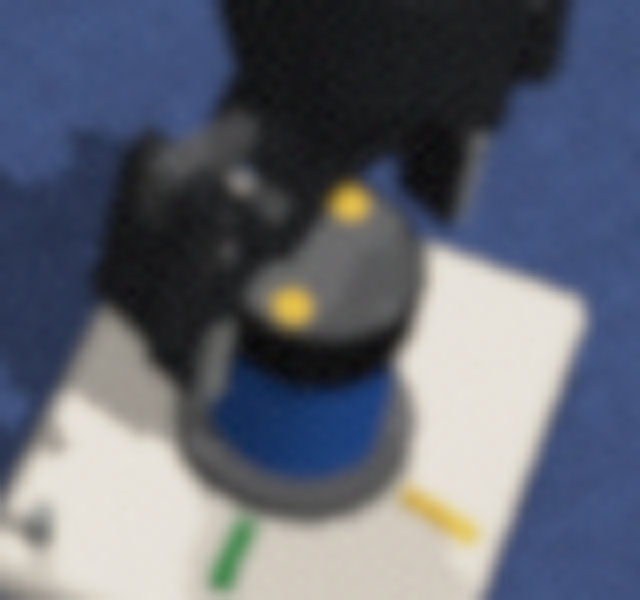

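Emit:
jog_arm:
  moves:
    - {"grip": -1, "translation": [0.0006, -0.0018, 0], "twist": [0, 0, 0]}
    - {"grip": -0.3, "translation": [0, 0, 0], "twist": [0, 0, 0]}
    - {"grip": -0.2, "translation": [0, 0, 0], "twist": [0, 0, 0]}
    - {"grip": 0, "translation": [0, 0, 0], "twist": [0, 0, 0]}
    - {"grip": 0.3, "translation": [0, 0, 0], "twist": [0, 0, 0]}
    - {"grip": 1, "translation": [0, 0, 0], "twist": [0, 0, 0]}
    - {"grip": 1, "translation": [0, 0, 0], "twist": [0, 0, 0]}
    - {"grip": 1, "translation": [0, 0, 0], "twist": [0, 0, 0]}
  squeeze: 30

```text
clock: 18.43
eef_pos: [572.4, 182.5, 48.2]
tcp_rot: [3.133, -0.001, 1.603]
contact_force: [8.0, -0.5, 2.3]
opening: 0.648
```

```bash
python3 st.py
```

```text
[572.43 182.52  48.21] 91.84950984071214 [ 7.95 -0.54  2.34] [ 0.01 -1.49  0.03] 18.4333 0.6484064019583939
```

```bash
python3 look.py 16
python3 - <<'E'
from h import *
from rig import r
cs=r.calibration("scene")
for k in(14,15,16):
    a=cv2.imread(f"pics/scene{k}.png")
    S=blobs(a,(18,120,100),(35,255,255),(325,230,360,275),2);print(k,S)
    if len(S)>=2:
        q=[onz(cs,u,v,99.5) for u,v,_ in S[:2]];print((q[0]+q[1])/2)
cv2.imwrite("pics/v16s.png",cv2.resize(a[225:300,300:380],None,fx=8,fy=8,interpolation=2))
E
```

```text
[572.43 182.52  48.21] [ 3.13 -0.    1.6 ] 91.84950984071214 18.4333 [ 7.95 -0.54  2.34] [ 0.01 -1.49  0.03] [0.82 0.28] 0.6484064019583939
14 [(np.float64(343.42), np.float64(249.87), 13), (np.float64(336.06), np.float64(263.04), 17)]
[571.06955078 183.72157219  99.5       ]
15 [(np.float64(343.07), np.float64(249.58), 17), (np.float64(336.15), np.float64(263.04), 19)]
[571.02503476 183.26562647  99.5       ]
16 [(np.float64(343.79), np.float64(250.07), 10), (np.float64(335.72), np.float64(263.04), 20)]
[571.22250479 183.94419065  99.5       ]
```

View pics/v16s.png

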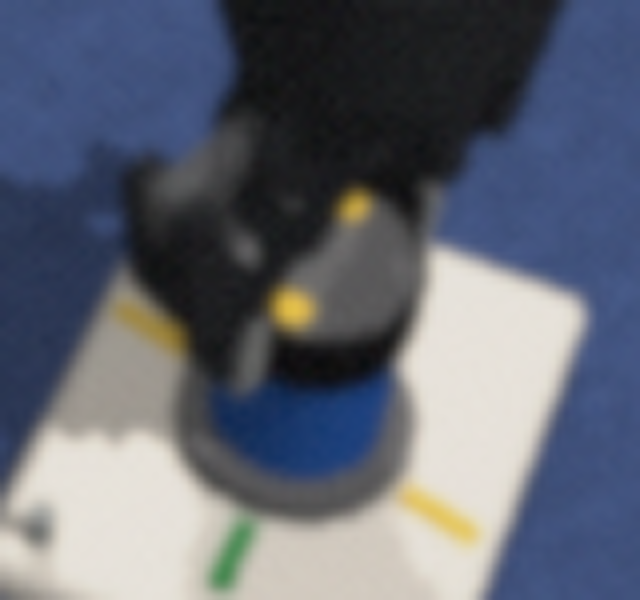

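```bash
python3 - <<'E'
from h import *
from rig import r
c=r.calibration("scene")
o,_=ray(c,0,0)
a=cv2.imread("pics/scene14.png").astype(float)
g=a[:,:,0]-a[:,:,2]; L=a.max(axis=2)
def edge(sig,lo,hi,th,rev=False):
    xs=range(lo,hi) if not rev else range(hi,lo,-1)
    xs=list(xs)
    for x,y in zip(xs,xs[1:]):
        if (sig[x]-th)*(sig[y]-th)<=0 and sig[x]!=sig[y]: return x+(y-x)*(sig[x]-th)/(sig[x]-sig[y])
# lid: blue mat or white base bg vs dark; use max channel, th relative
for row in range(244,270,2):
    l=L[row]; dk=30 ; bl=(l[322:325].mean()+45)/2; br=(l[358:361].mean()+45)/2
    print(row,'lid',np.round([edge(l,322,345,bl),edge(l,338,361,br,True)],2),np.mean([edge(l,322,345,bl),edge(l,338,361,br,True)]).round(2))
for row in range(270,280,2):
    e=[edge(g[row],316,340,40),edge(g[row],338,360,40,True)];print(row,'pot',np.round(e,2),np.mean(e).round(2))
def sil(C,z,rad):
    C=np.array([C[0],C[1],z],float);v=C-o;v[2]=0;v/=np.linalg.norm(v);n=np.array([-v[1],v[0],0])
    return [np.round(proj(c,C+sg*rad*n),2) for sg in(1,-1)]
for z in(78,88.5,99): print(z,sil((569.2,182.1),z,28.2))
for z in(30,40,50): print(z,sil((569.2,182.1),z,25))
E
python3 -c "
import cv2
a=cv2.imread('pics/scene14.png');cv2.imwrite('pics/v14s.png',cv2.resize(a[235:300,310:370],None,fx=9,fy=9,interpolation=0))"
```

```text
Traceback (most recent call last):
TypeError: unsupported operand type(s) for *: 'NoneType' and 'float'
```

View pics/v14s.png

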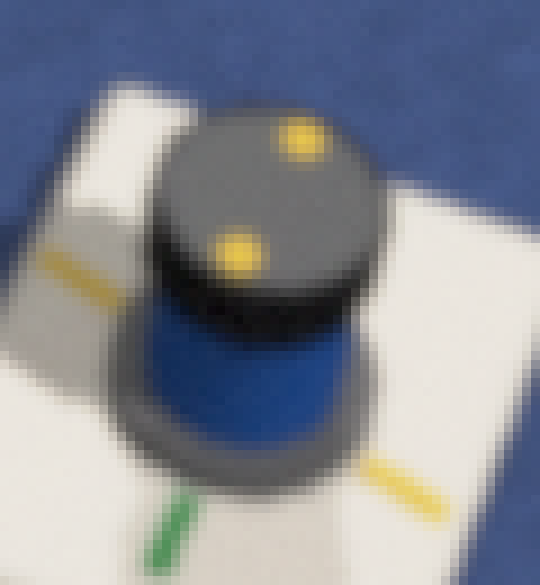

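Run:
```python
from h import *
from rig import r
c=r.calibration("scene")
o,_=ray(c,0,0)
a=cv2.imread("pics/scene14.png").astype(float)
L=a.max(axis=2)
# vertical-ish side wall edges: left bg white shadow / right bg white; threshold halfway local
for row in range(256,268,1):
    l=L[row,318:364]
    i=int(np.argmin(np.diff(l[:20]))); j=20+int(np.argmax(np.diff(l[20:])))
    def sub(k,s): 
        w=np.abs(np.diff(l))[k-2:k+3]; return 318+((np.arange(k-2,k+3)+.5)*w).sum()/w.sum()
    print(row,round(sub(i,-1),2),round(sub(j,1),2))
def sil(C,z,rad):
    C=np.array([C[0],C[1],z],float);v=C-o;v[2]=0;v/=np.linalg.norm(v);n=np.array([-v[1],v[0],0])
    return [np.round(proj(c,C+sg*rad*n),2) for sg in(1,-1)]
for z in(77.5,82,88.5,99.5): print(z,sil((569.2,182.1),z,28.2))
```

```text
256 325.84 352.69
257 325.73 352.82
258 325.8 352.83
259 325.73 352.85
260 325.8 352.82
261 325.62 352.57
262 325.6 352.36
263 325.57 351.77
264 325.82 351.59
265 326.2 351.3
266 325.84 350.85
267 325.43 350.3
77.5 [array([325.88, 258.68]), array([351.61, 264.4 ])]
82 [array([326.08, 257.45]), array([351.91, 263.18])]
88.5 [array([326.37, 255.66]), array([352.36, 261.4 ])]
99.5 [array([326.86, 252.58]), array([353.12, 258.34])]
```

Emit:
jog_arm:
  moves:
    - {"grip": 1, "translation": [0, 0, 0], "twist": [0, 0, -0.07]}
    - {"grip": 1, "translation": [0, 0, 0], "twist": [0, 0, -0.07]}
    - {"grip": 1, "translation": [0, 0, 0], "twist": [0, 0, 0]}
  squeeze: 50

```text
clock: 18.78
eef_pos: [570.6, 182.5, 48.1]
tcp_rot: [3.137, -0.0, 1.747]
contact_force: [2.1, 0.5, 7.1]
opening: 0.644
```

```bash
python3 st.py
cat > dots.py <<'E'
from h import *
from rig import r
import sys
cs=r.calibration("scene");f,_=r.grab_frame("scene");a=np.ascontiguousarray(f[:,:,::-1]);cv2.imwrite(f"pics/scene{sys.argv[1]}.png",a)
S=blobs(a,(18,120,90),(35,255,255),(325,230,360,275),2);print(S)
if len(S)>=2:
    q=[onz(cs,u,v,99.5) for u,v,_ in S[:2]];d=q[1]-q[0];print((q[0]+q[1])/2,np.degrees(np.arctan2(d[1],d[0])))
E
python3 dots.py 17
```

```text
[570.64 182.52  48.12] 100.10649317052533 [2.09 0.52 7.06] [ 0.12 -0.25  0.01] 18.7833 0.643821371195513
[(np.float64(337.94), np.float64(263.22), 18)]
```

Emit:
jog_arm:
  moves:
    - {"grip": 1, "translation": [0, 0, 0], "twist": [0, 0, 0.05]}
    - {"grip": 1, "translation": [0, 0, 0], "twist": [0, 0, 0.04]}
    - {"grip": 1, "translation": [0, 0, 0], "twist": [0, 0, 0]}

```text
clock: 19.08
eef_pos: [570.2, 182.3, 48.1]
tcp_rot: [3.138, -0.001, 1.65]
contact_force: [0.6, 0.1, 9.5]
opening: 0.646
```

```bash
python3 st.py; python3 dots.py 18
```

```text
[570.17 182.31  48.09] 94.55988732645967 [0.61 0.05 9.55] [ 0.13 -0.04 -0.03] 19.0833 0.6462200970082943
[(np.float64(344.4), np.float64(249.76), 5), (np.float64(336.98), np.float64(262.83), 21)]
[569.16013337 184.62786905  99.5       ] 23.311429612130194
```

Emit:
jog_arm:
  moves:
    - {"grip": 1, "translation": [0, 0, 0], "twist": [0, 0, 0.035]}
    - {"grip": 1, "translation": [0, 0, 0], "twist": [0, 0, 0]}
    - {"grip": -1, "translation": [0, 0, 0], "twist": [0, 0, 0]}
    - {"grip": -1, "translation": [0, 0, 0], "twist": [0, 0, 0]}
    - {"grip": -1, "translation": [0, 0, 0], "twist": [0, 0, 0]}
    - {"grip": -1, "translation": [0, 0, 0], "twist": [0, 0, 0]}
    - {"grip": -1, "translation": [0, 0, -0.01], "twist": [0, 0, 0]}
    - {"grip": -1, "translation": [0, 0, -0.025], "twist": [0, 0, 0]}
    - {"grip": -1, "translation": [0, 0, -0.03], "twist": [0, 0, 0]}
    - {"grip": -1, "translation": [0, 0, -0.03], "twist": [0, 0, 0]}

```text
clock: 19.97
eef_pos: [567.8, 181.5, 142.6]
tcp_rot: [-3.141, 0.001, 1.618]
contact_force: [0.1, -0.0, 0.5]
opening: 1.001
```

Emit:
jog_arm:
  moves:
    - {"grip": -1, "translation": [-0.025, 0, -0.01], "twist": [0, 0, 0]}
    - {"grip": -1, "translation": [-0.025, -0.01, -0.01], "twist": [0, 0, 0]}
    - {"grip": -1, "translation": [-0.025, -0.01, 0], "twist": [0, 0, 0]}
    - {"grip": -1, "translation": [-0.025, -0.01, 0], "twist": [0, 0, 0]}
    - {"grip": -1, "translation": [-0.025, -0.01, 0], "twist": [0, 0, 0]}
    - {"grip": -1, "translation": [-0.025, -0.01, 0], "twist": [0, 0, 0]}
    - {"grip": -1, "translation": [-0.025, -0.01, 0], "twist": [0, 0, 0]}
    - {"grip": -1, "translation": [-0.025, -0.01, 0], "twist": [0, 0, 0]}
    - {"grip": -1, "translation": [-0.025, 0, 0], "twist": [0, 0, 0]}
    - {"grip": -1, "translation": [0, 0, 0], "twist": [0, 0, 0]}

```text
clock: 20.8
eef_pos: [508.8, -49.5, 162.3]
tcp_rot: [3.14, 0.002, 1.616]
contact_force: [0.6, -0.2, -0.2]
opening: 0.995
```

```bash
python3 look.py 19
python3 - <<'E'
from h import *
from rig import r
ct,cs=r.calibration("top"),r.calibration("scene")
a=cv2.imread("pics/scene19.png");b=cv2.imread("pics/top19.png")
Y=((15,100,80),(35,255,255))
S=blobs(a,*Y,(325,230,360,275),4);T=blobs(b,*Y,(212,195,234,222),4);print(S,T)
for c,D,n in((cs,S,'sc'),(ct,T,'top')):
    if len(D)>=2:
        q=[onz(c,u,v,99.5) for u,v,_ in D[:2]];d=q[1]-q[0];print(n,(q[0]+q[1])/2,np.linalg.norm(d),np.degrees(np.arctan2(d[1],d[0])))
for i in(0,1): print(tri([(cs,*S[i][:2]),(ct,*T[1-i][:2])]))
for k,c,u,v in(('scene',cs,339,256),('top',ct,220,208)):
    d=np.load(f"pics/{k}19_d.npy");m=np.zeros(d.shape,bool);m[v-3:v+4,u-3:u+4]=1;print(k,np.median(cloud(c,d,m)[:,2]))
G=((45,80,50),(85,255,255));print(blobs(b,*G,(185,170,265,250)))
E
```

```text
[508.8  -49.54 162.35] [3.14 0.   1.62] 92.58479288124406 20.8 [ 0.62 -0.2  -0.21] [-0.    0.01  0.02] [ 0.99 -0.14] 0.9947586286399136
[(np.float64(343.12), np.float64(249.38), 19), (np.float64(337.57), np.float64(262.97), 25)] [(np.float64(217.4), np.float64(202.58), 13), (np.float64(224.46), np.float64(214.77), 14)]
sc [569.53887328 183.92686094  99.5       ] 39.09607188164809 29.21850209891749
top [569.55713009 180.21112242  99.5       ] 38.83379626883764 -150.2282797902461
(array([551.9858944 , 172.06537715,  97.15025519]), np.float64(2.1942154061610766))
(array([585.91633399, 191.24696067,  96.85078825]), np.float64(1.8906070283025438))
scene 100.94286425780084
top 99.61480051533077
[(np.float64(216.35), np.float64(196.79), 12), (np.float64(232.49), np.float64(227.03), 10)]
```

View pics/v19.png

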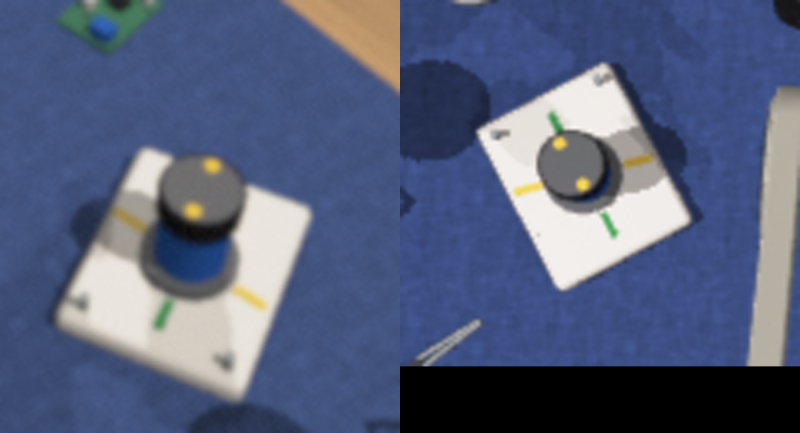

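```bash
python3 - <<'E'
from h import *
from rig import r
ct,cs=r.calibration("top"),r.calibration("scene")
a=cv2.imread("pics/scene19.png");b=cv2.imread("pics/top19.png")
Y=((15,100,80),(35,255,255))
print('scene rack',blobs(a,*Y,(205,135,285,200),3),'top',blobs(b,*Y,(310,175,420,245),3))
cv2.imwrite("pics/v19full.png",cv2.resize(a,(800,600)))
E
python3 st.py
```

```text
scene rack [(np.float64(216.96), np.float64(139.58), 284), (np.float64(234.63), np.float64(148.14), 9), (np.float64(247.19), np.float64(150.39), 5)] top [(np.float64(388.58), np.float64(215.6), 13), (np.float64(384.24), np.float64(228.5), 14)]
[509.1  -46.86 162.09] 92.57314060651197 [ 0.85  0.09 -0.05] [ 0.01 -0.02  0.01] 20.9 0.9989315132871128
```

View pics/v19full.png

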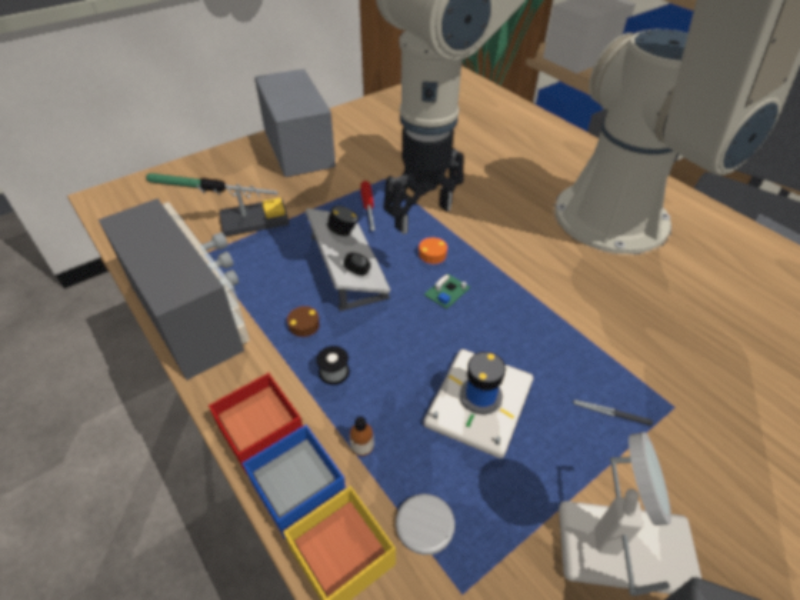

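The picture shows the lid on the pot at about (486,368). The other lid is still on its post at (343,220), with its dots within 0.2 px of the start in the top view. All bystanders are in place and the gripper is clear of everything, so I'm handing in.

Run:
```python
from rig import r
print(r.sign_off(), r.sense()['clock'])
```

```text
the job is handed in; nothing more can be done
the job is handed in; nothing more can be done
```

The first lid I tried, the one on the rack post nearer the pot, fits. It is screwed fully home, and I handed the job in at about 21 s of the 69 s allowed. No verdict was reported.

**What I did:** I lifted the lid off its leaning post, levelled it and set it on the thread with its dots over the yellow marks. I then turned it clockwise about 78 degrees. It sank until roughly 63 degrees and then stayed level, with no jam in the 25 to 45 degree range.

**Last checks on the pot lid:**

| Check | Measured | Allowed |
|---|---|---|
| Centre off the axis | about 0.1 mm (scene camera), 0.5 mm (top camera) | 3 mm |
| Dots off the green marks | about 2 degrees | 14 degrees |
| Height above home | about 0 to 0.5 mm | 1.5 mm |
| Level | dots equal in height within 0.3 mm; not measured across the dots | 0.06 rad |

**Other lid and bench:** The second lid was never touched. Its dots had moved at most 0.2 px in the top view and 0.5 px in the scene view. The bystanders look unmoved in the final picture, and the gripper was clear of everything.

**What disagreed:**
- **First release:** the lid sat about 2 mm off centre. I gripped it again, backed it off 8 degrees, turned it back home and released it, which centred it.
- **Reported tool tip:** the fingertips lay about 24 mm further back than the reported tool position implies. I used the cameras and contact force for the gripping and set-down heights.
- **Cameras:** the two views differ by about 4 mm in y at the pot, so I compared lid and pot within each view.
- **Stop:** I felt no clear torque at the end of the turn, so I judged home from height and angle.

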